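Hook the earthing probe onto the copper still, then switch on its heater

ROBOT

A 6-joint arm with a two-finger parallel gripper is mounted at the origin on the work surface. World frame = base frame: x ahead of the robot, y to its left, z up, the work surface at z = 0. Lengths are in m, angles in rad, forces in N, time in s.
With the tool pointing down it reaches from about 0.35 to 0.975 m from the base axis. Payload 7.1 kg.
Tool frame: the origin (TCP) lies between the finger pads; the fingertips stand 22 mm ahead of it and the grasp point (between the pads) lies 3 mm ahead of it; z points along the fingers, y is the direction in which the jaws open and shut (so a half turn about z gives the same grasp; the last joint's range is limited). The gripper opens to 88 mm and grips with 3 to 60 N. Pads are 20 mm wide; open, the fingers measure 115 mm over their backs; the gripper's body (75 mm by 178 mm) begins 61 mm behind the grasp point.
Start: joints at [1.103, 0.423, 1.63, -0, 1.089, -0.019], TCP at [0.271, 0.563, 0.245] pointing down, gripper open.
Joint ranges: [-3, 3], [-0.9, 2.11], [0.09, 2.58], [-1.31, 4.45], [0.11, 2.69], [-2.54, 2.54]. Speed limits (rad/s): [2.39, 2.39, 3.01, 3.14, 3.14, 3.14].

INTERFACE

Orientations are given as a unit quaternion [x, y, z, w].
In Python, from bench import observe, camera, get_calibration, job_done gives the robot as it stands. The module is installed in compiled form; this text tells all that it offers.
- The arm moves only by the tool arm_command, never from a script. Its argument "commands" is a list of rows, each an object of numbers: "dx", "dy", "dz": the shift along the tool's x, y, z in mm; "wx", "wy", "wz": the turn, a rotation vector about the tool's x, y, z in rad. In form: [{"dx": .., "dy": .., "dz": .., "wx": .., "wy": .., "wz": ..}, ...]. A call has 1 to 12 rows; each row shifts and turns the commanded pose from where the row before left it, along the tool's axes as they then stand; what a row does not reach is not made up. A row lasts 1/8 s, in which the tool goes at most 62.5 mm and 10.7 degrees, less where a joint would pass 70% of its speed; a pose out of reach is approached as far as the arm can. A call with a gripper value outside its range is refused whole. "jaw" is the closure, from -1 (fully open) to 1 (shut), so that 0 is half open, set as the call begins (left out, the last holds). The fingers move at their own pace and stop on an object; "grip_force" is the grip in N (left out, the last holds). Time passes only in rows, so rows that do not move let the fingers close. It gives the time, the measured TCP pose, the force and the opening at its end, in the units of the state.
- observe(): the state, without advancing time (a new reading comes with each control period).
- camera(name): name is "scene" or "top" or "wrist"; returns the picture (480x640x3 uint8, red, green, blue); there is no depth.
- get_calibration(name): a dict with "fx", "fy", "cx", "cy" (pixels), "rvec" (rotation vector, rad) and "tvec" (3), from world to camera coordinates, as OpenCV has them. Camera axes: x right, y down, z forward; pixel columns grow to the right and rows downward; lengths in m; the calibration is good to about 2 mm. A picture is of the moment at which its call begins: read the wrist's pose just before it. get_calibration takes no time and is no camera call; for the wrist camera it gives the pose at the moment of the call.
- job_done(): hands the job in, once; it reports no verdict.
The state is a dict: "t": time; "joints": joint angles; "dq": joint speeds; "joint_torque": joint torques, N m; "tool_pos": TCP position; "orientation": TCP orientation; "ft_force": force on the tool from outside, world axes, zero at the start; "torque": the same for the moment, N m; "width": finger opening in m.
Only numpy, scipy, OpenCV 4.12 (cv2) and the standard library are available. Lean on these libraries where they do the work, as an engineer would, in place of code of your own. Each camera call takes 0.05 s, during which the arm holds its last target.

TASK

Earth the copper still before it is heated: press the red sprung cap of the tilted probe all the way in so that its brass hook comes out, keep it in while sliding the green clamp along its rod until the still's brass post stands in the mouth of the hook, then let the cap come back up and let go, so that the hook holds the post. After that, push the red-ball switch lever fully over, away from the robot. Do not knock the glass condenser above the probe, and leave the bulb, bottle and beaker where they stand.

Things in the scene. Friction and masses are not known exactly. Their poses are not given: they have to be found in the camera images.
- frame: Fixed lab frame of steel rods. Origin: on the table midway between two uprights (y = -190, +190 mm; 452 mm tall; feet 160 x 60 x 14 mm). x points away from the robot, y along the sliding rod (to the left). Sliding rod: 16 mm dia., along y at x = 0, 180 mm high. Upper rod with the condenser: x = -131 mm, 452 mm high, on arms along x at the uprights.
- condenser: Glass condenser tube, 300 mm long, 32 mm dia., fixed level along the frame's y above the red cap. Origin: its middle, 452 mm up. It blocks a vertical gripper at the cap; a gripper in line with the probe, leaning 35 degrees back towards the robot, passes beneath it. Not to be knocked.
- cap_grip (a point): Centre of the probe's red cap: cylinder 36 mm dia., 40 mm long (18 mm above, 22 mm below this point), under it a flange 54 mm dia., 6 mm thick, for finger tips to push on; the 32 mm barrel starts 44 mm below that. 280 mm up when out. z points out along the probe, leaning 35 deg towards frame -x (the robot); y is frame y, the slide direction. Press along -z. Rigid with the hook.
- hook_mouth (a point): Middle of the brass hook's mouth, at its inner bottom, at (0, 18, -218) mm from cap_grip, same axes. Of 8 mm rod: shank at y = -18 mm, tip at y = +18 mm, 18 mm high; mouth 28 mm wide, open to +z. Bring it to the post from the -y side with the cap pressed at least 33 mm, so that the tip passes under. Caught if the post is within 8 mm in y of this point as the cap comes up.
- plunger (a joint): Travel of the red cap and hook, m: 0 = cap out and hook drawn in, 0.040 = fully pressed, hook out. Sprung outwards: about 3.5 N at 0, 15.5 N fully pressed. It returns to 0 if nothing is caught and rests at about 0.009 with the post in the hook.
- clamp (a joint): Position of the green clamp with the probe along the rod, m, growing towards frame +y, range 0 to 0.29. Probe axis and hook shank lie at frame y = value - 0.15. It stays where it is left (friction 2.5 N). At the start the probe stands 75 to 195 mm to the -y side of the post.
- post (a point): On the still's brass earthing post: level rod 12 mm dia., 100 mm above the table, along this point's x, from 45 mm nearer to the robot (18 mm ball end) to 50 mm farther; there a 14 mm rod bends left to the pot. Fixed, below and about 25 mm beyond the sliding rod, so the hook meets it in its slide.
- still: Copper still on a dark hotplate (200 x 190 x 55 mm), fixed, about 260 mm tall, 152 mm dia. Origin: on the table under the point post; the pot's axis is at (130, 170) mm from it.
- switch (a joint): Angle of the heater switch lever, rad: 0 = off, leaning 0.5 rad towards the robot (-x of its box), 1.0 = on, leaning as much away (+x of its box). Stays where it is left; about 1 N at the ball moves it.
- switch_tip (a point): Centre of the 26 mm red ball on the switch lever, 100 mm from the pivot; the pivot is level, along y, 22 mm above the table. Axes turn with the lever: at 0 they are those of its fixed box (70 x 50 x 25 mm), whose x is the way to push. The ball is 110 mm up at 0 and at 1.0, 122 mm midway, and travels 96 mm along the box's x.
- bulb: Loose orange rubber pipette bulb, pear-shaped, 58 mm dia., 80 mm tall, upright. Origin under its centre. To be left alone.
- bottle: Loose amber glass bottle, blue cap, 56 mm dia., 130 mm tall. Origin under its centre. To be left alone.
- beaker: Loose glass beaker, 66 mm dia., 85 mm tall. Origin under its centre. To be left alone.
There are look-alikes about, which are no part of the job. What is shaped like the part that bears switch but pink is not meant.

How it is judged:
By the outcome, as a careful person would: the job done as asked, in the order asked, and still so for the second after the job is handed in, with the robot touching nothing.
It also fails if it takes over 59 s, if anything falls off the work surface, if the arm or the gripper's body presses on something with over 40 N, if the wrist force passes 120 N, or if a joint passes its speed limit or range.

## Working session

There is one attempt and no reset: what is moved stays moved. The work goes in short steps, Python scripts to look and compute and a tool call to move; the robot and the scene stay as the last step left them, time stands still between calls to the robot, and variables do not carry over. Pictures are saved under pics/ and viewed, and the job is handed in when it is done.

Besides the shell and the picture viewer there is one more tool, called after "Request:" by a JSON object that holds its "name" and its "arguments", one argument or row to a line. arm_command: Moves the arm, as the interface text tells. Its arguments: {"type":"object","properties":{"commands":{"type":"array","items":{"type":"object","properties":{"dx":{"type":"number"},"dy":{"type":"number"},"dz":{"type":"number"},"wx":{"type":"number"},"wy":{"type":"number"},"wz":{"type":"number"}}}},"jaw":{"type":"number"},"grip_force":{"type":"number"}},"required":["commands"]}

```bash
mkdir -p pics; ls
python3 - <<'E'
from bench import *
import cv2,numpy as np
for n in ["scene","top","wrist"]:
    im=camera(n); cv2.imwrite(f"pics/{n}0.png",im[:,:,::-1]); 
    c=get_calibration(n); print(n,c)
    np.save(f"pics/{n}0.npy",im)
    import json; json.dump({k:np.array(v).tolist() for k,v in c.items()},open(f"pics/{n}0.json","w"))
print(observe())
E
```

```text
pics
scene {'fx': 559.9308461414047, 'fy': 559.9308461414047, 'cx': 319.3755836653095, 'cy': 236.43615727686185, 'rvec': array([ 2.08197852,  1.56921503, -0.50938088]), 'tvec': array([-0.25092283, -0.26226431,  1.72991074])}
top {'fx': 480.9774118342662, 'fy': 480.9774118342662, 'cx': 323.15852135459414, 'cy': 234.99750177515187, 'rvec': array([ 2.12031231, -2.14313138,  0.21642356]), 'tvec': array([0.09076393, 0.58285585, 1.28474788])}
wrist {'fx': 338.59572603422424, 'fy': 338.59572603422424, 'cx': 318.3834711685236, 'cy': 244.81755018959643, 'rvec': array([-2.46503173, -1.54953252, -0.20389896]), 'tvec': array([-0.62440928, -0.03170603,  0.38831332])}
{'t': 0.15, 'joints': array([ 1.10299959e+00,  4.23674016e-01,  1.63047113e+00, -3.71940018e-05,
        1.08862086e+00, -1.90319540e-02]), 'dq': array([-0.00053767, -0.00239156, -0.00331788, -0.00118413, -0.00106067,
        0.00122373]), 'joint_torque': array([-4.84083230e-04, -5.44987929e+01, -2.73921061e+01,  6.42987108e-02,
        2.04819557e-02, -8.47130673e-05]), 'tool_pos': array([0.27098411, 0.56276213, 0.24409184]), 'orientation': array([ 2.22495824e-01,  9.74933466e-01, -5.73351399e-04, -1.25413278e-04]), 'ft_force': array([ 0.29367998, -0.29054326, -0.27799075]), 'torque': array([ 0.01239268,  0.02730635, -0.05495563]), 'width': 0.08790075145346478}
```

View pics/scene0.png

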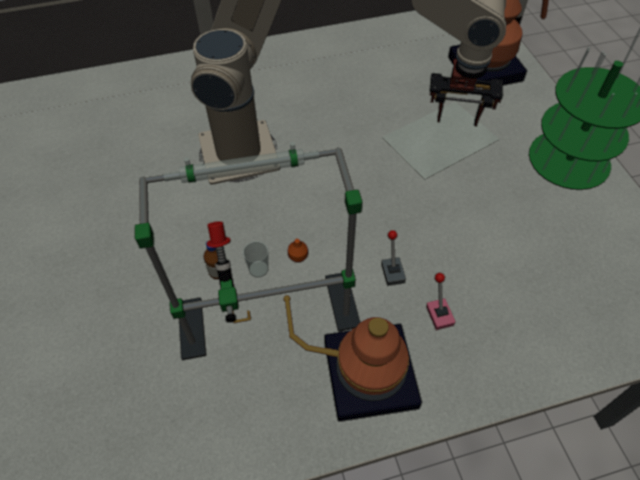

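View pics/top0.png

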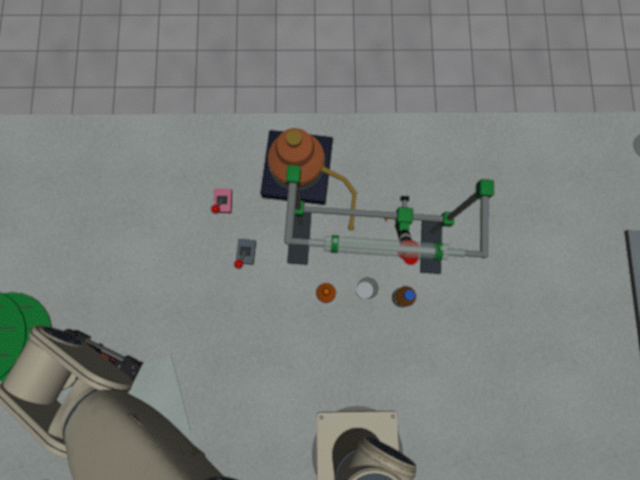

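View pics/wrist0.png

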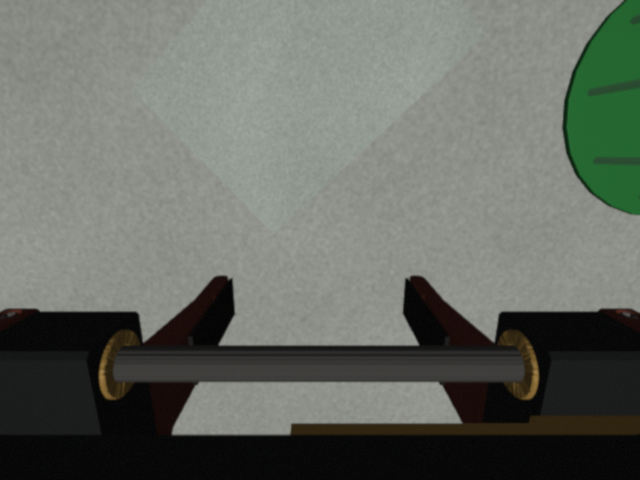

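The robot is at the top of the scene view and the bottom of the top view. The probe's red cap is at scene (218,232) and top (410,252). The grey switch is at scene (393,270) with its ball at (392,235), and the pink look-alike is at (440,278). Next I'll zoom in.

Run:
```python
import cv2,numpy as np
s=cv2.imread("pics/scene0.png");t=cv2.imread("pics/top0.png")
a=s[130:430,120:480];cv2.imwrite("pics/s_crop.png",cv2.resize(a,None,fx=2.2,fy=2,interpolation=cv2.INTER_CUBIC)[:, :])
a=t[120:320,200:500];cv2.imwrite("pics/t_crop.png",cv2.resize(a,None,fx=2.6,fy=2.6,interpolation=cv2.INTER_CUBIC))
```

```text
(no output)
```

View pics/s_crop.png

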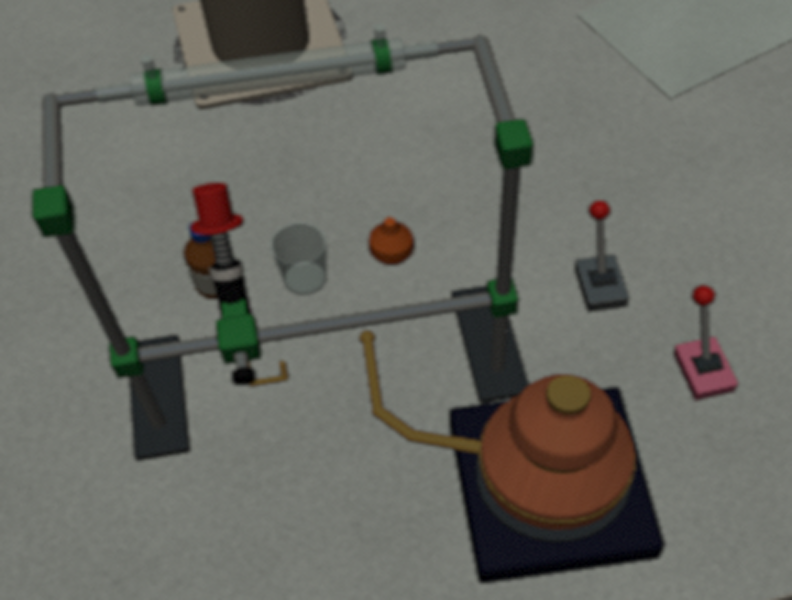

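View pics/t_crop.png

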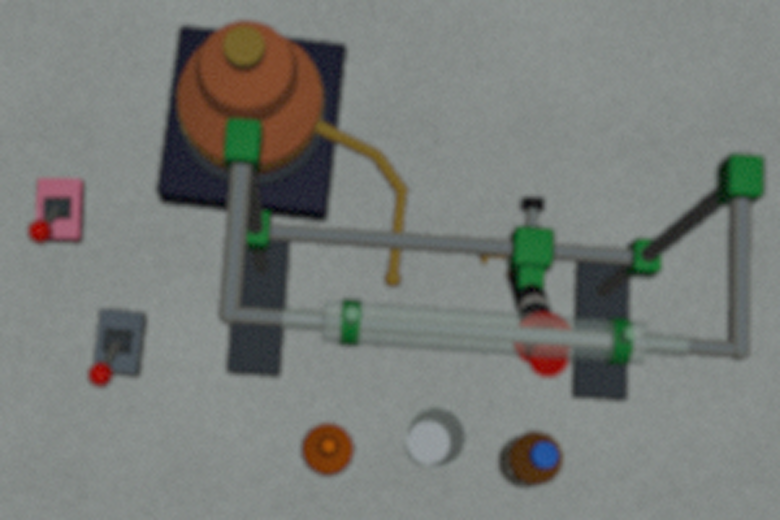

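```bash
cat > h.py <<'E'
import json,cv2,numpy as np
def cal(n):
    c=json.load(open(f"pics/{n}.json")) if isinstance(n,str) else n
    K=np.array([[c["fx"],0,c["cx"]],[0,c["fy"],c["cy"]],[0,0,1.]]);R=cv2.Rodrigues(np.array(c["rvec"],float))[0];t=np.array(c["tvec"],float)
    return K,R,t
def P(n):
    K,R,t=cal(n);return K@np.c_[R,t]
def ray(n,uv):
    K,R,t=cal(n);d=R.T@np.linalg.solve(K,np.array([*uv,1.]));return -R.T@t,d/np.linalg.norm(d)
def plane(n,uv,z):
    o,d=ray(n,uv);return o+d*(z-o[2])/d[2]
def proj(n,X):
    p=P(n)@np.array([*X,1.]);return p[:2]/p[2]
def tri(a,ua,b,ub):
    X=cv2.triangulatePoints(P(a),P(b),np.array(ua,float),np.array(ub,float))[:,0];X=X[:3]/X[3]
    return X,np.linalg.norm(proj(a,X)-ua),np.linalg.norm(proj(b,X)-ub)
def blobs(im,lo,hi,mn=12):
    h=cv2.cvtColor(im,cv2.COLOR_RGB2HSV);m=cv2.inRange(h,np.array(lo),np.array(hi))
    n,l,s,c=cv2.connectedComponentsWithStats(m)
    return [(np.round(c[i],1).tolist(),s[i].tolist()) for i in range(1,n) if s[i][4]>=mn]
E
python3 - <<'E'
from h import *
for n in ["scene0","top0"]:
    im=np.load(f"pics/{n}.npy")
    print(n)
    for nm,lo,hi in [("red",(0,200,90),(4,255,255)),("green",(55,120,40),(75,255,200)),("blue",(105,150,60),(125,255,255)),("orange",(5,200,60),(14,255,255)),("brass",(17,90,60),(28,255,255))]:
        print(nm,[b for b in blobs(im,lo,hi)])
np.set_printoptions(precision=4,suppress=True)
for nm,a,b in [("rodR",(176.4,307.5),(448.1,218.8)),("rodL",(348.2,279),(298.8,207.7)),("postball",(286.4,299),(350.8,227.7)),("uprR",(143.6,235),(486,188)),("uprL",(353.6,201),(293,173.5)),("ball",(392.7,235),(238.5,264))]:
    print(nm,*tri("scene0",a,"top0",b), plane("top0",b,{'r':.18,'p':.1,'u':.452,'b':.11}[nm[0]]),plane("scene0",a,{'r':.18,'p':.1,'u':.452,'b':.11}[nm[0]]))
E
```

```text
scene0
red [([215.9, 234.7], [208, 222, 21, 25, 267]), ([392.1, 234.2], [389, 231, 7, 7, 36]), ([439.5, 277.1], [436, 274, 8, 7, 44])]
green [([617.9, 64.0], [614, 61, 9, 7, 43]), ([584.8, 128.5], [530, 68, 110, 121, 8624]), ([293.2, 157.4], [290, 151, 7, 14, 68]), ([189.8, 173.3], [187, 166, 7, 14, 74]), ([353.0, 197.8], [346, 190, 16, 16, 205]), ([142.1, 231.5], [135, 223, 16, 18, 225]), ([347.6, 277.7], [341, 271, 14, 13, 87]), ([226.9, 293.4], [219, 280, 18, 27, 363]), ([177.1, 307.4], [171, 299, 12, 15, 102])]
blue []
orange [([297.2, 250.8], [289, 240, 18, 21, 272])]
brass [([482.2, 85.8], [476, 85, 13, 3, 24]), ([305.2, 335.2], [284, 296, 55, 63, 448]), ([244.0, 318.0], [234, 311, 17, 12, 49]), ([378.0, 326.5], [369, 318, 19, 18, 282]), ([344.5, 375.2], [341, 370, 9, 11, 17]), ([357.5, 386.2], [351, 382, 13, 8, 20]), ([379.4, 389.2], [365, 385, 30, 7, 45])]
top0
red [([215.1, 208.5], [212, 206, 7, 6, 30]), ([410.2, 259.9], [404, 258, 13, 6, 55]), ([238.2, 263.5], [235, 261, 7, 6, 33])]
green [([293.0, 173.8], [287, 166, 13, 18, 206]), ([485.5, 187.4], [478, 180, 15, 16, 212]),
[... 518 characters left out ...]
8])]
rodR [ 0.5988 -0.2301  0.1814] 0.2624901463127769 0.30298277571186066 [ 0.599  -0.2313  0.18  ] [ 0.5982 -0.2297  0.18  ]
rodL [0.6319 0.1491 0.1784] 0.4082588198256844 0.4870007021167863 [0.6312 0.1478 0.18  ] [0.6329 0.1497 0.18  ]
postball [0.5959 0.0109 0.0935] 0.24244984369347997 0.28676165143549 [0.5944 0.0106 0.1   ] [0.5996 0.0109 0.1   ]
uprR [ 0.6006 -0.2302  0.4542] 0.8028764804630291 0.9653546872787234 [ 0.6011 -0.2329  0.452 ] [ 0.5994 -0.2293  0.452 ]
uprL [0.6325 0.1501 0.456 ] 0.07489178474013265 0.09408897742434405 [0.6338 0.1501 0.452 ] [0.6295 0.1514 0.452 ]
ball [0.4988 0.3111 0.1056] 0.4907487593891182 0.6350410303213396 [0.4978 0.3088 0.11  ] [0.5017 0.3109 0.11  ]
```

```bash
cat >> h.py <<'E'
O=np.array([0.6157,-0.0405,0]);uy=np.array([0.0331,0.3792,0]);uy/=np.linalg.norm(uy);ux=np.array([uy[1],-uy[0],0]);uz=np.array([0,0,1.])
def F(x,y,z): return O+ux*x+uy*y+uz*z
def toF(X): d=np.asarray(X)-O; return np.array([d@ux,d@uy,d[2]])
E
python3 - <<'E'
from h import *
from scipy.spatial.transform import Rotation as Ro
np.set_printoptions(precision=4,suppress=True)
# condenser/upper rod
for nm,a,b in [("condL",(293.2,157.4),(334.2,247.4)),("condR",(189.8,173.3),(438.3,248)),("urodL",(338.6,151),(288.5,241)),("clampgreen",(226.9,293.4),(404,218.2)),("post",(286.4,299),(350.8,227.7)),("postbend",(120+377/2.2,130+411/2),(200+404/2.6,120+191/2.6)),("post2",(120+412/2.2,130+434/2),(200+377/2.6,120+156/2.6)),("ball",(392.1,234.2),(238.2,263.5))]:
    X,e1,e2=tri("scene0",a,"top0",b);print(nm,X,"F",toF(X)*1000,e1,e2)
# cap: intersect scene ray w. plane z=.28
for uv in [(216.8,232.5)]:
    print("cap",toF(plane("scene0",uv,.28))*1000)
sa,ca=np.sin(np.radians(35)),np.cos(np.radians(35))
for yc in (-.125,-.12,-.115,-.11,-.105,-.1):
  c=lambda s,x0=-.070: F(x0-sa*s,yc,.28+ca*s)
  print(yc,"captop",proj("scene0",c(.018)),proj("top0",c(.018)),"flange",proj("scene0",c(-.025)),"clamp",proj("scene0",F(0,yc,.18)),proj("top0",F(0,yc,.18)), "tip",proj("scene0",c(-.2)+uy*.036))
# wrist cam in tool
K,R,t=cal("wrist0");p=-R.T@t
q=[2.22495824e-01,9.74933466e-01,-5.73351399e-04,-1.25413278e-04];T=Ro.from_quat(q).as_matrix();tp=np.array([0.27098411,0.56276213,0.24409184])
print("cam in tool",T.T@(p-tp),"\n",T.T@R.T)
print("T",T)
for n,uv in [("bottle",(405,297)),("beaker",(366,289)),("bulb",(325.5,292.4))]: print(n,toF(plane("top0",uv,.06))*1000)
# box corners
for cc in [(100,309),(146,313),(139,377),(94,371)]: print(plane("top0",(200+cc[0]/2.6,120+cc[1]/2.6),.025))
E
```

```text
condL [0.4858 0.0718 0.4455] F [-139.172   100.5415  445.5402] 0.4944515142774624 0.68128201964582
condR [ 0.4807 -0.1295  0.4563] F [-126.715  -100.4083  456.3266] 0.13263112125354118 0.17792539765058332
urodL [0.4986 0.1609 0.4503] F [-134.1325  190.5059  450.2851] 0.7543399532934564 1.0450875709149412
clampgreen [ 0.5995 -0.1175  0.189 ] F [ -9.4477 -78.1383 189.0486] 0.10947901408753324 0.12871527378104475
post [0.5959 0.0109 0.0935] F [-24.2209  49.4787  93.4529] 0.24244984369347997 0.28676165143549
postbend [ 0.6912 -0.0022  0.0961] F [71.9134 44.7718 96.1238] 0.7544023026076263 0.8437770403764094
post2 [0.7291 0.0252 0.0981] F [107.2629  75.345   98.0738] 0.6199521713712771 0.680749085215304
ball [0.4991 0.3099 0.1103] F [-146.581   338.9405  110.3226] 0.1049120687815936 0.13570021905100435
cap [-109.6769  -77.7316  280.    ]
-0.125 captop [194.2745 243.0901] [431.7121 239.9464] flange [198.1401 261.9341] clamp [206.5247 302.8028] [422.0247 216.7903] tip [229.081  331.2157]
-0.12 captop [196.6736 242.7101] [429.5225 239.7785] flange [200.5078 261.5506] clamp [208.8247 302.4125
[... 359 characters left out ...]
p [203.8582 241.572 ] [422.9534 239.2747] flange [207.5989 260.4021] clamp [215.7131 301.2435] [414.1803 216.1881] tip [238.0103 329.6473]
-0.1 captop [206.2489 241.1932] [420.7636 239.1068] flange [209.9585 260.0199] clamp [218.0054 300.8544] [412.2191 216.0376] tip [240.2381 329.256 ]
cam in tool [ 0.0705 -0.0001 -0.1386] 
 [[ 0.0002 -0.9656 -0.2599]
 [ 1.      0.0001  0.0004]
 [-0.0004 -0.2599  0.9656]]
T [[-0.901   0.4338 -0.0005]
 [ 0.4338  0.901  -0.0011]
 [-0.     -0.0012 -1.    ]]
bottle [-197.1364 -112.1991   60.    ]
beaker [-183.6073   -5.3708   60.    ]
bulb [-201.1156  103.6263   60.    ]
[0.5803 0.3239 0.025 ]
[0.5754 0.2739 0.025 ]
[0.5054 0.2804 0.025 ]
[0.5124 0.329  0.025 ]
```

Run:
```python
from h import *
sa,ca=np.sin(np.radians(35)),np.cos(np.radians(35))
s=cv2.imread("pics/scene0.png");t=cv2.imread("pics/top0.png")
S=cv2.resize(s,None,fx=4,fy=4,interpolation=cv2.INTER_CUBIC);T=cv2.resize(t,None,fx=4,fy=4,interpolation=cv2.INTER_CUBIC)
def d(X,col=(255,0,255)):
    for I,n in ((S,"scene0"),(T,"top0")):
        u=(proj(n,X)+.5)*4;cv2.circle(I,tuple(int(v) for v in u),3,col,-1)
yc=-.078
c=lambda z,y=0,x=0: F(-.110-sa*z+ca*x,yc+y,.28+ca*z+sa*x)
for a in np.arange(0,6.28,.4):
    d(c(.018,.018*np.sin(a),.018*np.cos(a)));d(c(-.022,.027*np.sin(a),.027*np.cos(a)),(255,255,0))
d(c(-.218,.018),(0,255,0));d(c(-.200,.036),(0,255,0));d(c(-.218,0),(0,255,0))
for y in (-.19,.19): d(F(0,y,.18));d(F(0,y,.452));d(F(-.131,y,.452))
for y in (-.15,.15): d(F(-.131,y,.452))
for x in (-.024,.021,.071): d(F(x,.0495-.049*(x+.024),.1),(0,255,0))
cv2.imwrite("pics/ov_s.png",S[560:1300,500:1300]);cv2.imwrite("pics/ov_t.png",T[680:1100,1130:1930])
```

```text
(no output)
```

View pics/ov_s.png

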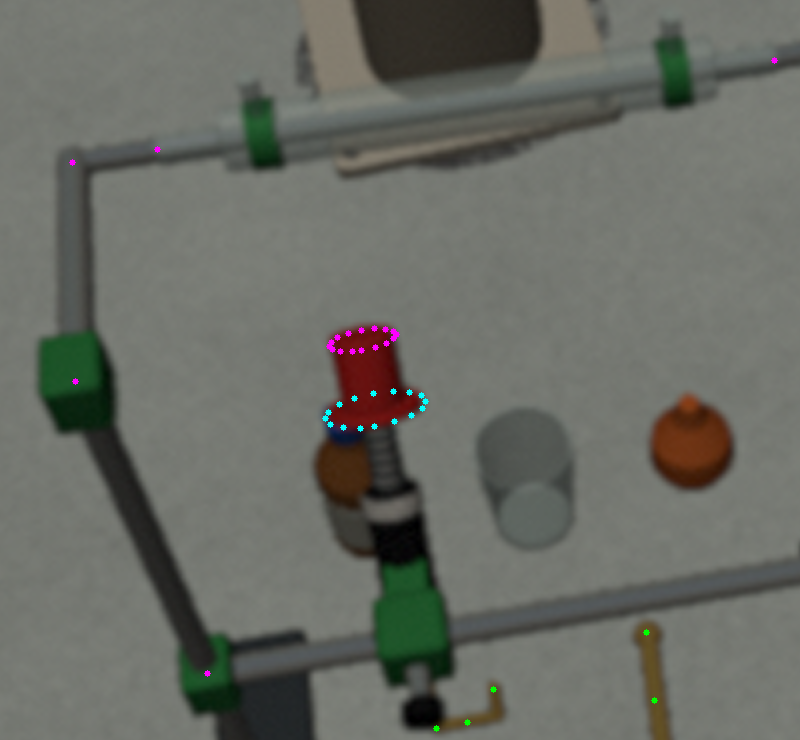

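View pics/ov_t.png

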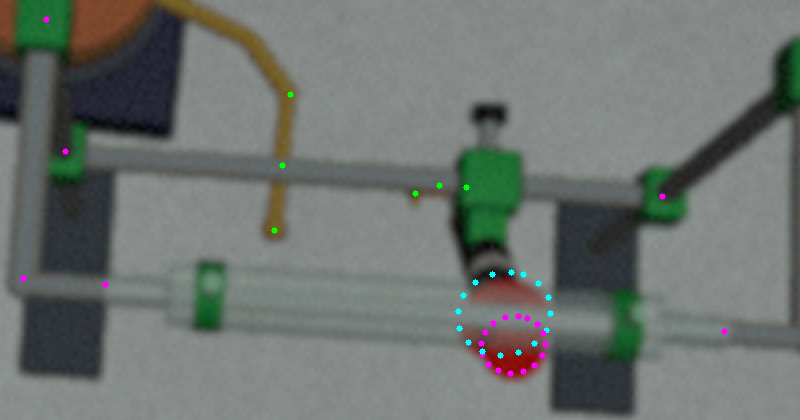

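```bash
cat >> h.py <<'E'
from scipy.spatial.transform import Rotation as Ro
sa,ca=np.sin(np.radians(35)),np.cos(np.radians(35))
def Rt(lean=35.):
    s,c=np.sin(np.radians(lean)),np.cos(np.radians(lean))
    z=s*ux-c*uz; y=uy; return np.c_[np.cross(y,z),y,z]
def delta(st,pos=None,R=None):
    T=Ro.from_quat(st["orientation"]).as_matrix()
    if R is not None: print("rotvec tool",np.round(Ro.from_matrix(T.T@R).as_rotvec(),4))
    if pos is not None:
        d=np.asarray(pos)-st["tool_pos"]; print("shift now-axes mm",np.round(T.T@d*1000,1)); 
        if R is not None: print("shift in new axes mm",np.round(R.T@d*1000,1))
YC=-.077
def probe(z,y=0): return F(-.110-sa*z,YC+y,.28+ca*z)
E
python3 - <<'E'
from h import *
from bench import observe
st=observe();print(Rt(),probe(.15),probe(0))
delta(st,probe(.15),Rt())
E
```

```text
[[-0.81604905  0.08695837  0.5714037 ]
 [ 0.07123213  0.99621195 -0.04987727]
 [-0.57357644  0.         -0.81915204]] [ 0.41371034 -0.10016131  0.40287281] [ 0.49942089 -0.1076429   0.28      ]
rotvec tool [-0.1116 -0.6043 -0.35  ]
shift now-axes mm [-416.2 -535.6 -158.1]
shift in new axes mm [-254.8 -648.   -15.4]
```

Request:
{"name": "arm_command", "arguments": {
  "commands": [
    {"wx":-0.0223,"wy":-0.1209,"wz":-0.07},
    {"wx":-0.0223,"wy":-0.1209,"wz":-0.07},
    {"wx":-0.0223,"wy":-0.1209,"wz":-0.07},
    {"wx":-0.0223,"wy":-0.1209,"wz":-0.07},
    {"wx":-0.0223,"wy":-0.1209,"wz":-0.07},
    {"dx":-15,"dy":-40},
    {"dx":-15,"dy":-40},
    {"dx":-15,"dy":-40},
    {"dx":-15,"dy":-40}
  ],
  "jaw": -1
}}

```text
schema error: expected keys dx, dy, dz, wx, wy, wz
```

Run:
```python
from h import *
from bench import observe
st=observe();print(st["t"],st["tool_pos"],st["joints"],st["ft_force"])
delta(st,probe(.15),Rt())
```

```text
0.15 [0.27098411 0.56276213 0.24409184] [ 1.10299959e+00  4.23674016e-01  1.63047113e+00 -3.71940018e-05
  1.08862086e+00 -1.90319540e-02] [ 0.29367998 -0.29054326 -0.27799075]
rotvec tool [-0.1116 -0.6043 -0.35  ]
shift now-axes mm [-416.2 -535.6 -158.1]
shift in new axes mm [-254.8 -648.   -15.4]
```

Request:
{"name": "arm_command", "arguments": {
  "commands": [
    {"dx":0,"dy":0,"dz":0,"wx":-0.0223,"wy":-0.1209,"wz":-0.07},
    {"dx":0,"dy":0,"dz":0,"wx":-0.0223,"wy":-0.1209,"wz":-0.07},
    {"dx":0,"dy":0,"dz":0,"wx":-0.0223,"wy":-0.1209,"wz":-0.07},
    {"dx":0,"dy":0,"dz":0,"wx":-0.0223,"wy":-0.1209,"wz":-0.07},
    {"dx":0,"dy":0,"dz":0,"wx":-0.0223,"wy":-0.1209,"wz":-0.07},
    {"dx":-15,"dy":-40,"dz":0,"wx":0,"wy":0,"wz":0},
    {"dx":-15,"dy":-40,"dz":0,"wx":0,"wy":0,"wz":0},
    {"dx":-15,"dy":-40,"dz":0,"wx":0,"wy":0,"wz":0},
    {"dx":-15,"dy":-40,"dz":0,"wx":0,"wy":0,"wz":0}
  ],
  "jaw": -1
}}

```text
t: 1.27
tool_pos: [0.3062, 0.398, 0.279]
orientation: [0.041, 0.953, -0.013, 0.301]
ft_force: [0.8, -0.3, 0.0]
width: 0.0878
```

Run:
```python
from h import *
from bench import observe
st=observe();print(st["t"],st["tool_pos"],st["joints"],st["ft_force"])
delta(st,probe(.15),Rt())
```

```text
1.275 [0.30618414 0.39803944 0.27896718] [ 1.21238745  0.1684219   2.04609074 -0.77681993  0.90841907  0.21594436] [ 0.75340453 -0.31245798  0.03185739]
rotvec tool [ 0.0006  0.0004 -0.0001]
shift now-axes mm [-194.3 -486.9  -15.4]
shift in new axes mm [-194.3 -487.   -15.2]
```

Request:
{"name": "arm_command", "arguments": {
  "commands": [
    {"dx":-20,"dy":-32,"dz":-2,"wx":0,"wy":0,"wz":0},
    {"dx":-20,"dy":-32,"dz":-2,"wx":0,"wy":0,"wz":0},
    {"dx":-20,"dy":-36,"dz":-2,"wx":0,"wy":0,"wz":0},
    {"dx":-20,"dy":-36,"dz":-2,"wx":0,"wy":0,"wz":0},
    {"dx":-20,"dy":-36,"dz":-2,"wx":0,"wy":0,"wz":0},
    {"dx":-20,"dy":-36,"dz":-2,"wx":0,"wy":0,"wz":0},
    {"dx":-20,"dy":-36,"dz":-2,"wx":0,"wy":0,"wz":0},
    {"dx":-20,"dy":-36,"dz":-1,"wx":0,"wy":0,"wz":0},
    {"dx":-20,"dy":-36,"dz":0,"wx":0,"wy":0,"wz":0},
    {"dx":-14,"dy":-36,"dz":0,"wx":0,"wy":0,"wz":0},
    {"dx":0,"dy":-36,"dz":0,"wx":0,"wy":0,"wz":0},
    {"dx":0,"dy":-36,"dz":0,"wx":0,"wy":0,"wz":0}
  ]
}}

```text
t: 2.78
tool_pos: [0.4186, -0.0373, 0.4024]
orientation: [0.042, 0.953, -0.013, 0.301]
ft_force: [-0.1, 0.5, -1.1]
width: 0.088
```

```bash
cat > snap.py <<'E'
import sys
from h import *
from bench import *
def snap(n,tag):
    im=camera(n);c=get_calibration(n);np.save(f"pics/{tag}.npy",im);cv2.imwrite(f"pics/{tag}.png",im[:,:,::-1])
    json.dump({k:np.array(v).tolist() for k,v in c.items()},open(f"pics/{tag}.json","w"));return im
def stt():
    st=observe();print(round(st["t"],2),np.round(st["tool_pos"],4),np.round(st["joints"],3),np.round(st["ft_force"],2),"w",round(st["width"],4));return st
E
python3 - <<'E'
from snap import *
st=stt();delta(st,probe(.15),Rt());snap("wrist","w1")
E
```

```text
2.77 [ 0.4186 -0.0373  0.4024] [-0.138 -0.348  2.189  0.047  0.69  -1.648] [-0.09  0.55 -1.06] w 0.088
rotvec tool [ 0.0007  0.0013 -0.0006]
shift now-axes mm [ -0.8 -63.   -0.1]
shift in new axes mm [ -0.8 -63.   -0. ]
```

View pics/w1.png

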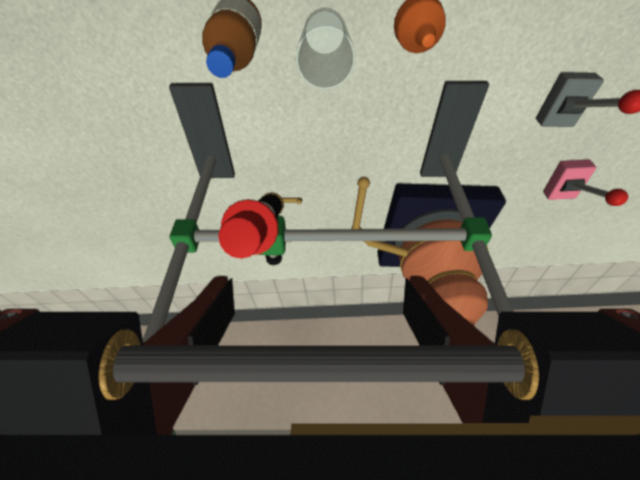

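The wrist view shows the cap's top face at about (240,237), the post ball end at (364,183), the hook tip at (299,200), and the grey and pink switches at right. I'll check the model against these pixels.

Run:
```python
from h import *
im=np.load("pics/w1.npy")
print(blobs(im,(0,200,200),(6,255,255),30))
print("captop pred",proj("w1",probe(.018)),"post ball",proj("w1",F(-.024,.0495,.1)),"hook mouth",proj("w1",F(-.110+sa*.218,YC+.018,.28-ca*.218)),"tip",proj("w1",F(-.110+sa*.2,YC+.036,.28-ca*.2)),proj("w1",F(0,-.19,.18)),proj("w1",F(0,.19,.18)))
I=cv2.resize(cv2.cvtColor(im,cv2.COLOR_RGB2BGR)[150:280,160:400],None,fx=3.3,fy=3.3,interpolation=cv2.INTER_CUBIC)
for a in np.arange(0,6.28,.4):
    X=probe(.018)+.018*np.sin(a)*uy+.018*np.cos(a)*(ca*ux+sa*uz); u=proj("w1",X); cv2.circle(I,(int((u[0]-160+.5)*3.3),int((u[1]-150+.5)*3.3)),2,(255,0,255),-1)
for X in (F(-.024,.0495,.1),F(.02,.0474,.1),F(.071,.0448,.1),F(-.110+sa*.2,YC+.036,.28-ca*.2),F(0,-.19,.18),F(0,.19,.18)):
    u=proj("w1",X); cv2.circle(I,(int((u[0]-160+.5)*3.3),int((u[1]-150+.5)*3.3)),3,(255,255,0),-1)
cv2.imwrite("pics/w1ov.png",I)
```

```text
[([235.3, 250.2], [229, 245, 13, 10, 47])]
captop pred [246.399009   243.86740819] post ball [365.98343091 182.12148017] hook mouth [290.94669787 203.15242285] tip [302.37776855 204.92024649] [187.67981928 235.8828907 ] [476.25713825 235.80878654]
```

View pics/w1ov.png

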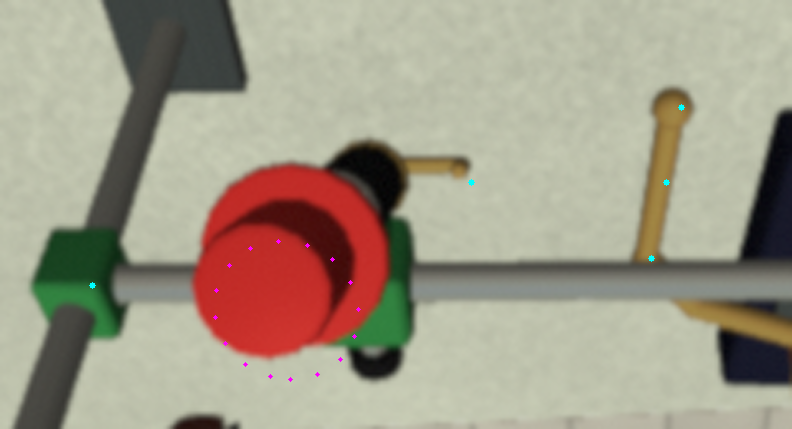

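Run:
```python
from h import *
np.set_printoptions(precision=1,suppress=True)
for nm,s,w in [("captop",(215.3,224.5),(239.2,237.4)),("rodR",(176.6,307.3),(184.8,235.7)),("rodL",(347.9,278.5),(475.2,234)),("postball",(286.2,298.5),(363.6,182.1)),("tip",(248.5,311),(299.2,200.3))]:
    X,a,b=tri("scene0",s,"w1",w);print(nm,toF(X)*1000,a,b, "scene pred")
print(toF(probe(.018))*1000)
st=None
o,d=ray("w1",(239.2,237.4));print("wrist ray at z=.2947",toF(plane("w1",(239.2,237.4),.2947))*1000)
print("postball wrist z=.1",toF(plane("w1",(363.6,182.1),.1))*1000,"rod",toF(plane("w1",(184.8,235.7),.18))*1000,toF(plane("w1",(475.2,234),.18))*1000)
```

```text
captop [-124.   -79.4  290.5] 0.6055209833809374 4.270955955838809 scene pred
rodR [  -1.5 -190.5  180.6] 0.4793525381148467 2.064632380982385 scene pred
rodL [ -1.5 190.2 178.3] 0.29115812545621433 1.2321543762700238 scene pred
postball [-22.7  48.8  98.4] 0.37031027819026613 1.6703453602679832 scene pred
tip [ -0.  -42.  111.4] 0.5618738720388738 2.45672465867062 scene pred
[-120.3  -77.   294.7]
wrist ray at z=.2947 [-128.4  -81.5  294.7]
postball wrist z=.1 [-24.   46.1 100. ] rod [  -0.4 -193.7  180. ] [ -3.6 187.3 180. ]
```

```bash
sed -i 's/^YC=.*/YC=-.0785/; s/F(-.110-sa\*z,YC/F(-.113-sa*z,YC/' h.py
python3 - <<'E'
from snap import *
st=stt();delta(st,probe(.006),Rt())
E
```

```text
2.83 [ 0.4182 -0.0404  0.4023] [-0.147 -0.348  2.189  0.05   0.69  -1.658] [-0.47  0.42 -0.36] w 0.0881
rotvec tool [-0.0021  0.0014 -0.0007]
shift now-axes mm [  1.7 -61.1 142.3]
shift in new axes mm [  1.6 -61.4 142.2]
```

Request:
{"name": "arm_command", "arguments": {
  "commands": [
    {"dx":1,"dy":-30,"dz":0,"wx":0,"wy":0,"wz":0},
    {"dx":1,"dy":-31,"dz":0,"wx":0,"wy":0,"wz":0},
    {"dx":0,"dy":0,"dz":20,"wx":0,"wy":0,"wz":0},
    {"dx":0,"dy":0,"dz":30,"wx":0,"wy":0,"wz":0},
    {"dx":0,"dy":0,"dz":20,"wx":0,"wy":0,"wz":0},
    {"dx":0,"dy":0,"dz":0,"wx":0,"wy":0,"wz":0},
    {"dx":0,"dy":0,"dz":0,"wx":0,"wy":0,"wz":0}
  ]
}}

```text
t: 3.7
tool_pos: [0.4519, -0.1001, 0.3441]
orientation: [0.042, 0.953, -0.013, 0.301]
ft_force: [-0.9, -0.6, -0.1]
width: 0.0877
```

Run:
```python
from snap import *
snap("wrist","w2");st=stt();delta(st,probe(.006),Rt());snap("scene","s2");
print("captop pred",proj("w2",probe(.018)))
```

```text
3.75 [ 0.452  -0.1001  0.3444] [-0.33  -0.176  2.213  0.282  0.524 -2.017] [ 0.12 -0.35 -1.07] w 0.0878
rotvec tool [ 0.0007  0.0015 -0.0003]
shift now-axes mm [ 0.3 -4.9 72.5]
shift in new axes mm [ 0.2 -4.8 72.5]
captop pred [310.75701993 271.91941856]
```

View pics/w2.png

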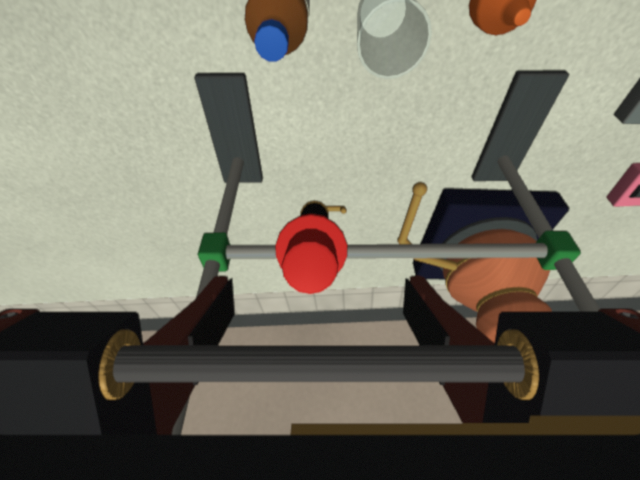

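View pics/s2.png

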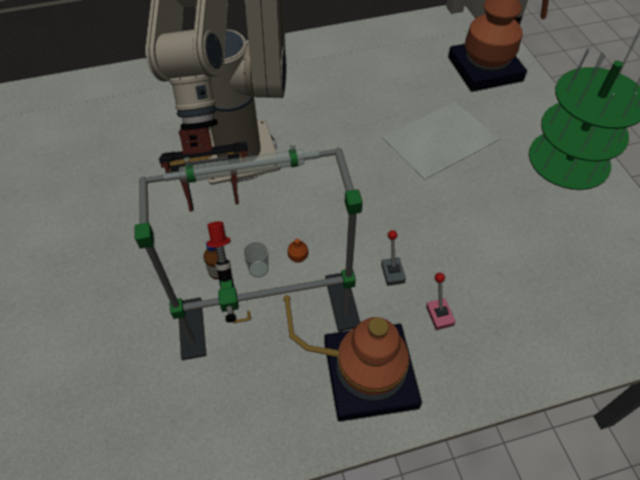

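Request:
{"name": "arm_command", "arguments": {
  "commands": [
    {"dx":2,"dy":-5,"dz":10,"wx":0,"wy":0,"wz":0},
    {"dx":0,"dy":0,"dz":20,"wx":0,"wy":0,"wz":0},
    {"dx":0,"dy":0,"dz":20,"wx":0,"wy":0,"wz":0},
    {"dx":0,"dy":0,"dz":10,"wx":0,"wy":0,"wz":0},
    {"dx":0,"dy":0,"dz":0,"wx":0,"wy":0,"wz":0},
    {"dx":0,"dy":0,"dz":0,"wx":0,"wy":0,"wz":0}
  ]
}}

```text
t: 4.55
tool_pos: [0.4843, -0.1081, 0.294]
orientation: [0.042, 0.953, -0.013, 0.301]
ft_force: [0.7, -1.0, 1.0]
width: 0.0875
```

Run:
```python
from snap import *
snap("wrist","w3");st=stt();delta(st,probe(0),Rt())
print("captop pred",proj("w3",probe(.018)))
```

```text
4.6 [ 0.4843 -0.1081  0.2941] [-0.321 -0.028  2.222  0.377  0.373 -2.117] [-0.55  0.08  0.15] w 0.0877
rotvec tool [ 0.0006  0.0017 -0.0004]
shift now-axes mm [-1.7  0.2 18.5]
shift in new axes mm [-1.7  0.2 18.5]
captop pred [319.27320004 320.85612523]
```

View pics/w3.png

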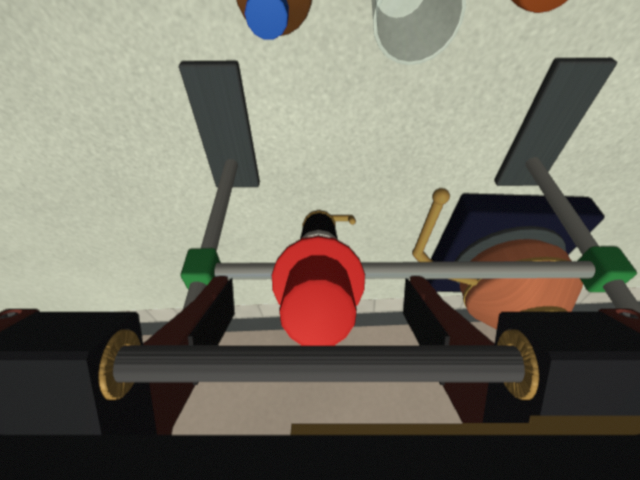

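Request:
{"name": "arm_command", "arguments": {
  "commands": [
    {"dx":2,"dy":0,"dz":7,"wx":0,"wy":0,"wz":0},
    {"dx":0,"dy":0,"dz":6,"wx":0,"wy":0,"wz":0},
    {"dx":0,"dy":0,"dz":0,"wx":0,"wy":0,"wz":0},
    {"dx":0,"dy":0,"dz":0,"wx":0,"wy":0,"wz":0}
  ]
}}

```text
t: 5.1
tool_pos: [0.4901, -0.1085, 0.2815]
orientation: [0.042, 0.953, -0.013, 0.301]
ft_force: [1.2, -0.2, 0.1]
width: 0.088
```

Request:
{"name": "arm_command", "arguments": {
  "commands": [
    {"dx":0,"dy":0,"dz":0,"wx":0,"wy":0,"wz":0},
    {"dx":0,"dy":0,"dz":0,"wx":0,"wy":0,"wz":0},
    {"dx":0,"dy":0,"dz":0,"wx":0,"wy":0,"wz":0},
    {"dx":0,"dy":0,"dz":0,"wx":0,"wy":0,"wz":0},
    {"dx":0,"dy":0,"dz":0,"wx":0,"wy":0,"wz":0},
    {"dx":0,"dy":0,"dz":0,"wx":0,"wy":0,"wz":0}
  ],
  "jaw": 1,
  "grip_force": 25
}}

```text
t: 5.85
tool_pos: [0.4901, -0.1086, 0.2816]
orientation: [0.042, 0.953, -0.013, 0.301]
ft_force: [-0.4, -0.5, 0.6]
width: 0.0358
```

Run:
```python
from snap import *
snap("wrist","w4");st=stt();delta(st,probe(0),Rt())
```

```text
5.9 [ 0.4901 -0.1086  0.2816] [-0.317  0.005  2.225  0.408  0.338 -2.147] [-1.14 -0.42  0.9 ] w 0.0357
rotvec tool [ 0.0007  0.0007 -0.0006]
shift now-axes mm [-4.1  0.2  4.9]
shift in new axes mm [-4.2  0.2  4.9]
```

View pics/w4.png

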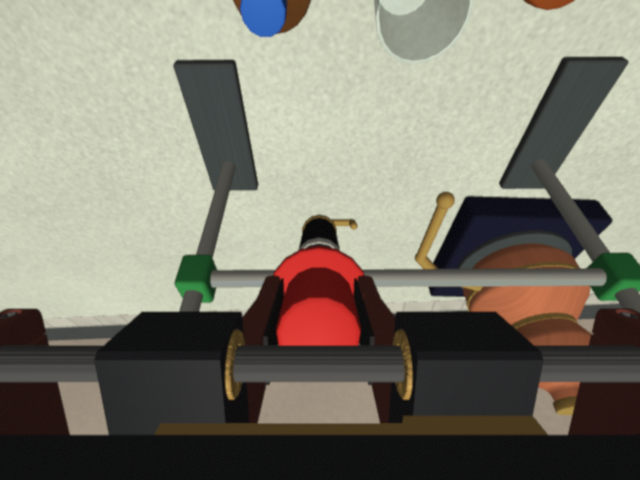

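The cap is gripped, with a width of 35.7 mm against its 36 mm diameter. Pressing in steps while watching the force.

Request:
{"name": "arm_command", "arguments": {
  "commands": [
    {"dx":0,"dy":0,"dz":7,"wx":0,"wy":0,"wz":0},
    {"dx":0,"dy":0,"dz":7,"wx":0,"wy":0,"wz":0},
    {"dx":0,"dy":0,"dz":7,"wx":0,"wy":0,"wz":0},
    {"dx":0,"dy":0,"dz":7,"wx":0,"wy":0,"wz":0},
    {"dx":0,"dy":0,"dz":0,"wx":0,"wy":0,"wz":0},
    {"dx":0,"dy":0,"dz":0,"wx":0,"wy":0,"wz":0}
  ]
}}

```text
t: 6.65
tool_pos: [0.5062, -0.1099, 0.2585]
orientation: [0.042, 0.953, -0.013, 0.301]
ft_force: [-7.8, -0.4, 9.1]
width: 0.0355
```

Run:
```python
from snap import *
st=stt();delta(st,probe(0),Rt());print("axial",st["ft_force"]@Rt()[:,2])
```

```text
6.65 [ 0.5062 -0.1099  0.2585] [-0.307  0.077  2.219  0.482  0.275 -2.217] [-7.77 -0.43  9.05] w 0.0355
rotvec tool [ 0.0008  0.0006 -0.0006]
shift now-axes mm [ -4.2   0.1 -23.3]
shift in new axes mm [ -4.1   0.1 -23.3]
axial -11.83167646690729
```

Request:
{"name": "arm_command", "arguments": {
  "commands": [
    {"dx":0,"dy":0,"dz":6,"wx":0,"wy":0,"wz":0},
    {"dx":0,"dy":0,"dz":6,"wx":0,"wy":0,"wz":0},
    {"dx":0,"dy":0,"dz":0,"wx":0,"wy":0,"wz":0},
    {"dx":0,"dy":0,"dz":0,"wx":0,"wy":0,"wz":0}
  ]
}}

```text
t: 7.15
tool_pos: [0.513, -0.1105, 0.2489]
orientation: [0.042, 0.953, -0.013, 0.301]
ft_force: [-9.7, 1.2, 11.9]
width: 0.0358
```

Run:
```python
from snap import *
snap("wrist","w5");st=stt();delta(st,probe(0),Rt());print("axial",st["ft_force"]@Rt()[:,2]);snap("scene","s5")
s=cv2.imread("pics/s5.png")[130:430,120:480];cv2.imwrite("pics/s5c.png",cv2.resize(s,None,fx=2.2,fy=2,interpolation=cv2.INTER_CUBIC))
```

```text
7.2 [ 0.513  -0.1104  0.2489] [-0.303  0.107  2.216  0.523  0.25  -2.257] [-9.94  2.13 11.53] w 0.0356
rotvec tool [ 0.0008  0.0009 -0.0004]
shift now-axes mm [ -4.2   0.1 -35.1]
shift in new axes mm [ -4.1   0.1 -35.1]
axial -15.22877039288092
```

View pics/w5.png

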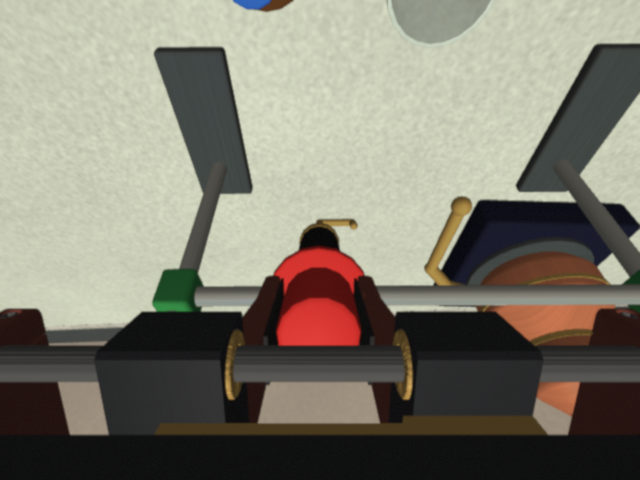

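View pics/s5c.png

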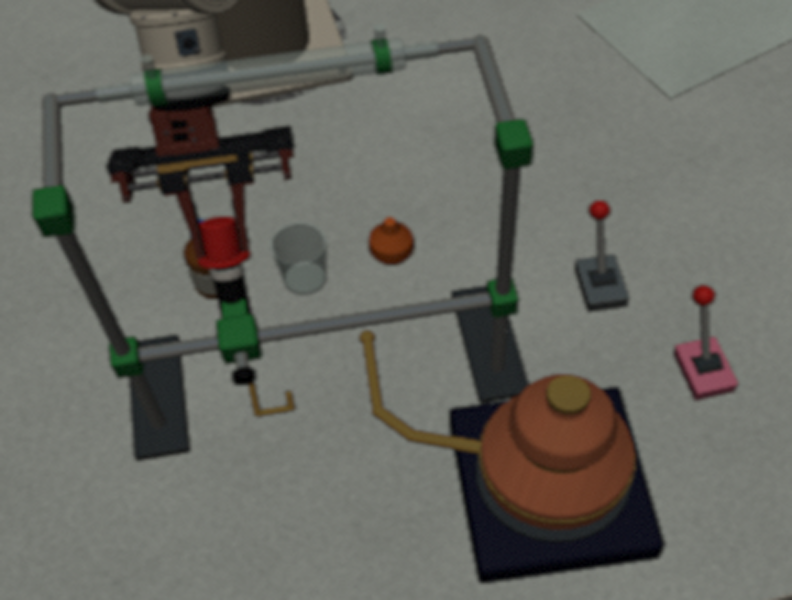

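Request:
{"name": "arm_command", "arguments": {
  "commands": [
    {"dx":0,"dy":4,"dz":0.5,"wx":0,"wy":0,"wz":0},
    {"dx":0,"dy":8,"dz":0,"wx":0,"wy":0,"wz":0},
    {"dx":0,"dy":10,"dz":0,"wx":0,"wy":0,"wz":0},
    {"dx":0,"dy":10,"dz":0,"wx":0,"wy":0,"wz":0},
    {"dx":0,"dy":10,"dz":0,"wx":0,"wy":0,"wz":0},
    {"dx":0,"dy":8,"dz":0,"wx":0,"wy":0,"wz":0},
    {"dx":0,"dy":0,"dz":0,"wx":0,"wy":0,"wz":0},
    {"dx":0,"dy":0,"dz":0,"wx":0,"wy":0,"wz":0}
  ]
}}

```text
t: 8.25
tool_pos: [0.5174, -0.0601, 0.2485]
orientation: [0.041, 0.953, -0.012, 0.301]
ft_force: [-11.2, 3.2, 14.0]
width: 0.0359
```

Run:
```python
from snap import *
st=stt();delta(st,probe(-.04,.1076),Rt());T=Rt();print("tool force",st["ft_force"]@T)
```

```text
8.25 [ 0.5174 -0.0601  0.2485] [-0.164  0.099  2.227  0.219  0.211 -1.848] [-11.19   3.21  13.99] w 0.0359
rotvec tool [ 0.0015  0.0004 -0.    ]
shift now-axes mm [-4.3 57.2  4.7]
shift in new axes mm [-4.3 57.2  4.6]
tool force [  1.33601492   2.22483667 -18.01598548]
```

Request:
{"name": "arm_command", "arguments": {
  "commands": [
    {"dx":0,"dy":6,"dz":0,"wx":0,"wy":0,"wz":0},
    {"dx":0,"dy":9,"dz":0,"wx":0,"wy":0,"wz":0},
    {"dx":0,"dy":9,"dz":0,"wx":0,"wy":0,"wz":0},
    {"dx":0,"dy":9,"dz":0,"wx":0,"wy":0,"wz":0},
    {"dx":0,"dy":9,"dz":0,"wx":0,"wy":0,"wz":0},
    {"dx":0,"dy":7,"dz":0,"wx":0,"wy":0,"wz":0},
    {"dx":0,"dy":0,"dz":0,"wx":0,"wy":0,"wz":0},
    {"dx":0,"dy":0,"dz":0,"wx":0,"wy":0,"wz":0}
  ]
}}

```text
t: 9.25
tool_pos: [0.5213, -0.0113, 0.2485]
orientation: [0.041, 0.953, -0.012, 0.301]
ft_force: [-14.7, 4.5, 15.5]
width: 0.0354
```

Run:
```python
from snap import *
snap("wrist","w6");st=stt();delta(st,probe(-.04,.1076),Rt());T=Rt();print("tool force",st["ft_force"]@T)
snap("scene","s6");snap("top","t6")
w=cv2.imread("pics/w6.png")[130:330,240:540];cv2.imwrite("pics/w6c.png",cv2.resize(w,None,fx=2.6,fy=2.6,interpolation=cv2.INTER_CUBIC))
s=cv2.imread("pics/s6.png")[250:400,200:360];cv2.imwrite("pics/s6c.png",cv2.resize(s,None,fx=4,fy=4,interpolation=cv2.INTER_CUBIC))
```

```text
9.3 [ 0.5213 -0.0113  0.2485] [-0.026  0.1    2.225 -0.162  0.209 -1.362] [-15.39   4.07  16.17] w 0.0354
rotvec tool [ 0.0015  0.0002 -0.    ]
shift now-axes mm [-4.6  8.2  4.8]
shift in new axes mm [-4.6  8.2  4.8]
tool force [  3.574737     2.71339894 -22.241255  ]
```

View pics/w6c.png

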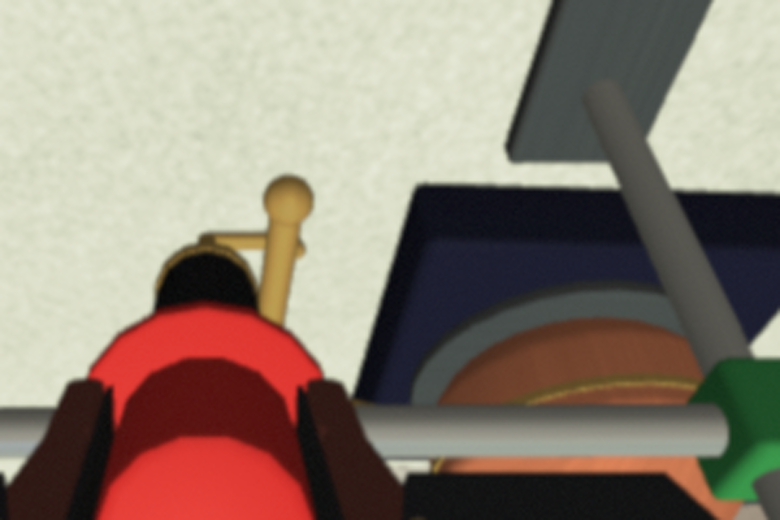

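View pics/s6c.png

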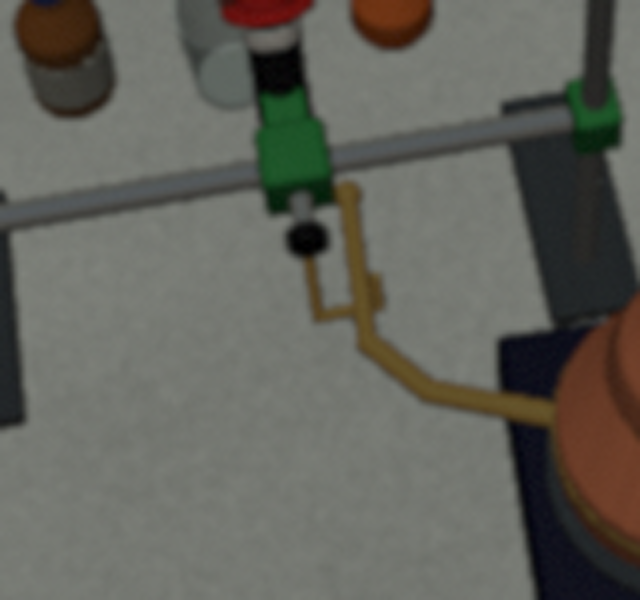

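Request:
{"name": "arm_command", "arguments": {
  "commands": [
    {"dx":0,"dy":4,"dz":0,"wx":0,"wy":0,"wz":0},
    {"dx":0,"dy":4.5,"dz":0,"wx":0,"wy":0,"wz":0},
    {"dx":0,"dy":0,"dz":0,"wx":0,"wy":0,"wz":0},
    {"dx":0,"dy":0,"dz":0,"wx":0,"wy":0,"wz":0}
  ]
}}

```text
t: 9.9
tool_pos: [0.5219, -0.0031, 0.2484]
orientation: [0.041, 0.953, -0.012, 0.3]
ft_force: [-15.0, 2.4, 16.5]
width: 0.0355
```

Run:
```python
from snap import *
snap("wrist","w7");st=stt();delta(st,probe(-.04,.1076),Rt());T=Rt();print("tool force",st["ft_force"]@T)
snap("scene","s7")
w=cv2.imread("pics/w7.png")[170:280,270:400];w=cv2.resize(w,None,fx=4,fy=4,interpolation=cv2.INTER_CUBIC)
s=cv2.imread("pics/s7.png")[290:350,260:320];s=cv2.resize(s,(440,440),interpolation=cv2.INTER_CUBIC)
c=np.zeros((440,780,3),np.uint8);c[:,:520]=w;c[:,520:]=s[:,150:410];cv2.imwrite("pics/c7.png",c)
def hk(z,y): return F(-.113+sa*(.258-z),st_y+y,.28-ca*(.258-z))
st_y=toF(st["tool_pos"])[1]
print("frame y tool",st_y*1000)
print("shank",proj("w7",hk(0,0)),"tip",proj("w7",hk(.018,.036)),"post",[proj("w7",F(x,.0495-.049*(x+.024),.1)).round(1) for x in (-.024,.02,.04)])
```

```text
9.95 [ 0.522  -0.003   0.2485] [-0.003  0.102  2.223 -0.225  0.212 -1.281] [-15.52   2.    17.  ] w 0.0354
rotvec tool [ 0.0012  0.0001 -0.0002]
shift now-axes mm [-4.7 -0.1  4.8]
shift in new axes mm [-4.7 -0.1  4.8]
tool force [  3.05236282   0.63896315 -22.89168577]
frame y tool 29.164833641168435
shank [318.19171547 225.93603831] tip [352.89272429 229.49472552] post [array([340.9, 206.4]), array([336.5, 238.6]), array([334.7, 251.2])]
```

View pics/c7.png

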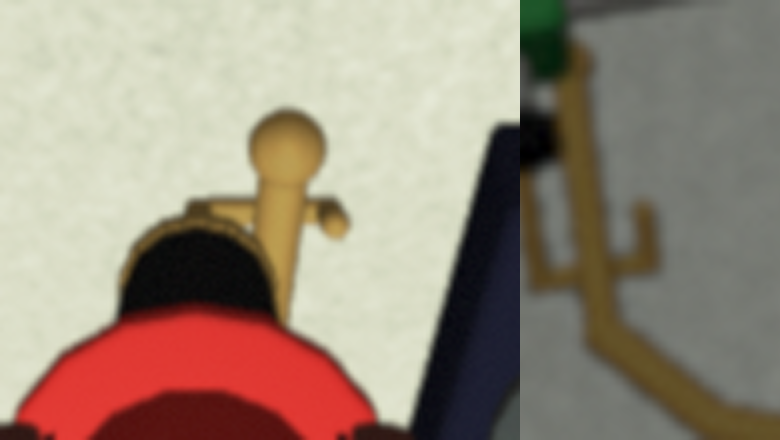

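Request:
{"name": "arm_command", "arguments": {
  "commands": [
    {"dx":0,"dy":0,"dz":-4,"wx":0,"wy":0,"wz":0},
    {"dx":0,"dy":0,"dz":-5,"wx":0,"wy":0,"wz":0},
    {"dx":0,"dy":0,"dz":-5,"wx":0,"wy":0,"wz":0},
    {"dx":0,"dy":0,"dz":-5,"wx":0,"wy":0,"wz":0},
    {"dx":0,"dy":0,"dz":-5,"wx":0,"wy":0,"wz":0},
    {"dx":0,"dy":0,"dz":-4,"wx":0,"wy":0,"wz":0},
    {"dx":0,"dy":0,"dz":0,"wx":0,"wy":0,"wz":0},
    {"dx":0,"dy":0,"dz":0,"wx":0,"wy":0,"wz":0}
  ]
}}

```text
t: 11.0
tool_pos: [0.5063, -0.0018, 0.2709]
orientation: [0.041, 0.953, -0.012, 0.3]
ft_force: [-6.1, 0.7, 4.3]
width: 0.036
```

Run:
```python
from snap import *
snap("wrist","w8");st=stt();delta(st,probe(-.009,.1076),Rt());T=Rt();print("tool force",st["ft_force"]@T)
snap("scene","s8")
w=cv2.imread("pics/w8.png")[170:280,270:400];w=cv2.resize(w,None,fx=4,fy=4,interpolation=cv2.INTER_CUBIC)
s=cv2.imread("pics/s8.png")[290:350,260:320];s=cv2.resize(s,(440,440),interpolation=cv2.INTER_CUBIC)
c=np.zeros((440,780,3),np.uint8);c[:,:520]=w;c[:,520:]=s[:,90:350];cv2.imwrite("pics/c8.png",c)
```

```text
11.05 [ 0.5063 -0.0018  0.2709] [ 1.000e-03  3.100e-02  2.230e+00 -1.820e-01  2.760e-01 -1.323e+00] [-6.25  0.22  5.02] w 0.0357
rotvec tool [ 0.0012 -0.0005 -0.0003]
shift now-axes mm [-4.7  0.   1.2]
shift in new axes mm [-4.7  0.   1.2]
tool force [ 2.23963893 -0.32307602 -7.69456897]
```

View pics/c8.png

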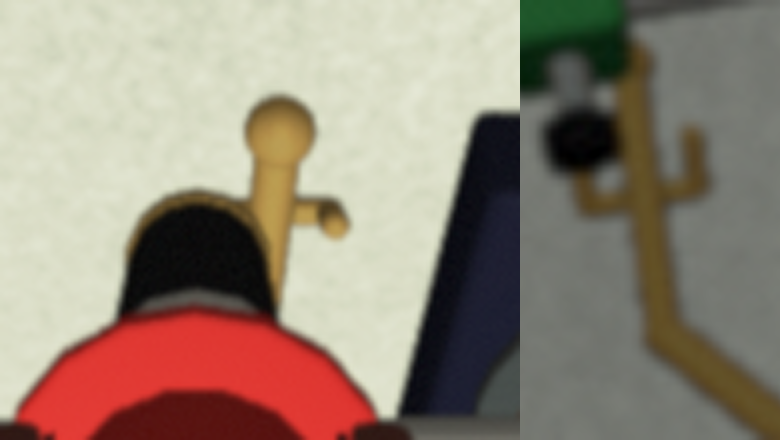

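Request:
{"name": "arm_command", "arguments": {
  "commands": [
    {"dx":0,"dy":0,"dz":-1.5,"wx":0,"wy":0,"wz":0},
    {"dx":0,"dy":0,"dz":-1.5,"wx":0,"wy":0,"wz":0},
    {"dx":0,"dy":0,"dz":0,"wx":0,"wy":0,"wz":0}
  ]
}}

```text
t: 11.48
tool_pos: [0.5046, -0.0016, 0.2734]
orientation: [0.041, 0.953, -0.012, 0.3]
ft_force: [-5.1, 1.4, 4.5]
width: 0.0353
```

Run:
```python
from snap import *
st=stt();delta(st,probe(-.009,.1076),Rt());T=Rt();print("tool force",st["ft_force"]@T)
```

```text
11.47 [ 0.5046 -0.0016  0.2734] [ 1.000e-03  2.400e-02  2.231e+00 -1.780e-01  2.830e-01 -1.327e+00] [-5.13  1.39  4.51] w 0.0353
rotvec tool [ 0.0012 -0.0005 -0.0003]
shift now-axes mm [-4.7  0.   4.2]
shift in new axes mm [-4.7  0.   4.2]
tool force [ 1.70228659  0.93690285 -6.69756757]
```

Force is following the spring, so I'll open the jaws. The hook should seat within about 1 mm.

Request:
{"name": "arm_command", "arguments": {
  "commands": [
    {"dx":0,"dy":0,"dz":0,"wx":0,"wy":0,"wz":0},
    {"dx":0,"dy":0,"dz":0,"wx":0,"wy":0,"wz":0},
    {"dx":0,"dy":0,"dz":0,"wx":0,"wy":0,"wz":0},
    {"dx":0,"dy":0,"dz":0,"wx":0,"wy":0,"wz":0},
    {"dx":0,"dy":0,"dz":0,"wx":0,"wy":0,"wz":0}
  ],
  "jaw": -1
}}

```text
t: 12.1
tool_pos: [0.5049, -0.0019, 0.2739]
orientation: [0.042, 0.953, -0.013, 0.301]
ft_force: [0.3, 0.1, -0.2]
width: 0.0823
```

Run:
```python
from snap import *
snap("wrist","w9");st=stt();delta(st,probe(.1,.1076),Rt());T=Rt();print("tool force",st["ft_force"]@T)
snap("scene","s9")
w=cv2.imread("pics/w9.png")[170:280,270:400];w=cv2.resize(w,None,fx=4,fy=4,interpolation=cv2.INTER_CUBIC)
s=cv2.imread("pics/s9.png")[290:350,260:320];s=cv2.resize(s,(440,440),interpolation=cv2.INTER_CUBIC)
c=np.zeros((440,780,3),np.uint8);c[:,:520]=w;c[:,520:]=s[:,90:350];cv2.imwrite("pics/c9.png",c)
```

```text
12.15 [ 0.5049 -0.0019  0.2739] [ 1.000e-03  2.300e-02  2.230e+00 -1.790e-01  2.830e-01 -1.326e+00] [-0.51 -0.   -0.15] w 0.0858
rotvec tool [ 0.0008  0.0006 -0.0006]
shift now-axes mm [  -4.2    0.4 -104.5]
shift in new axes mm [  -4.1    0.3 -104.6]
tool force [ 0.50181378 -0.04624888 -0.16595118]
```

View pics/c9.png

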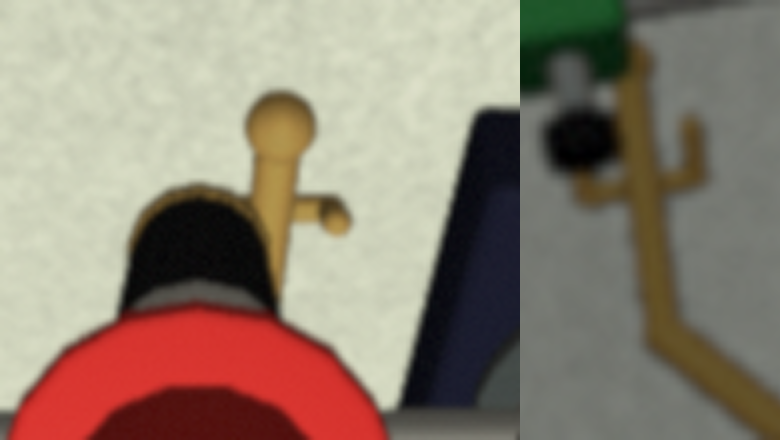

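View pics/w9.png

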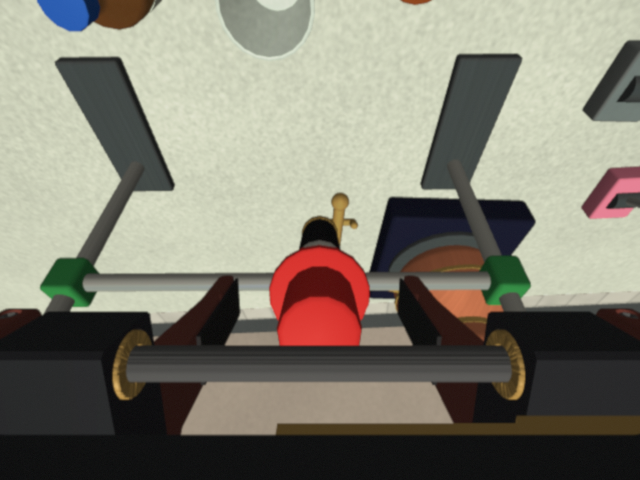

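Hook is caught: at wrist (350,223) the tip stands beyond the post, and the post sits between shank and tip. Retreating along the probe axis.

Request:
{"name": "arm_command", "arguments": {
  "commands": [
    {"dx":0,"dy":0,"dz":-12,"wx":0,"wy":0,"wz":0},
    {"dx":0,"dy":0,"dz":-25,"wx":0,"wy":0,"wz":0},
    {"dx":0,"dy":0,"dz":-30,"wx":0,"wy":0,"wz":0},
    {"dx":0,"dy":0,"dz":-30,"wx":0,"wy":0,"wz":0},
    {"dx":0,"dy":0,"dz":-30,"wx":0,"wy":0,"wz":0},
    {"dx":10,"dy":15,"dz":-10,"wx":0,"wy":0,"wz":0},
    {"dx":10,"dy":30,"dz":0,"wx":0,"wy":0,"wz":0},
    {"dx":5,"dy":40,"dz":0,"wx":0,"wy":0,"wz":0},
    {"dx":0,"dy":40,"dz":0,"wx":0,"wy":0,"wz":0},
    {"dx":0,"dy":40,"dz":0,"wx":0,"wy":0,"wz":0},
    {"dx":0,"dy":0,"dz":0,"wx":0,"wy":0,"wz":0},
    {"dx":0,"dy":0,"dz":0,"wx":0,"wy":0,"wz":0}
  ],
  "jaw": 1
}}

```text
t: 13.7
tool_pos: [0.4199, 0.1705, 0.3719]
orientation: [0.041, 0.953, -0.013, 0.301]
ft_force: [0.6, -0.3, 0.8]
width: 0.0005
```

Run:
```python
from snap import *
snap("wrist","w10");st=stt()
```

```text
13.75 [0.42   0.1701 0.3719] [ 0.587 -0.183  2.15  -0.551  0.753 -0.569] [-0.19 -0.25  0.6 ] w 0.0004
```

View pics/w10.png

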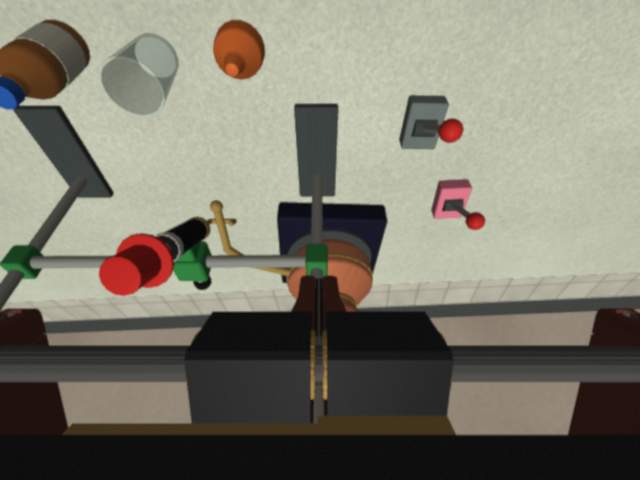

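I should have left the jaw open on that retreat, because the fingers began closing while still next to the cap. Checking the hook, and measuring the switch in the same step.

Run:
```python
from snap import *
snap("scene","s10");snap("top","t10")
s=cv2.imread("pics/s10.png")[200:350,200:350];s=cv2.resize(s,(560,560),interpolation=cv2.INTER_CUBIC);cv2.imwrite("pics/s10c.png",s)
w=cv2.imread("pics/w10.png")[80:250,390:510];cv2.imwrite("pics/w10c.png",cv2.resize(w,None,fx=3.5,fy=3.5,interpolation=cv2.INTER_CUBIC))
s=cv2.imread("pics/s9.png")[200:350,200:350];s=cv2.resize(s,(560,560),interpolation=cv2.INTER_CUBIC);cv2.imwrite("pics/s9c.png",s)
b=blobs(np.load("pics/w10.npy"),(0,180,90),(5,255,255),20);print(b)
```

```text
[([450.4, 130.3], [439, 120, 23, 22, 380]), ([475.1, 221.0], [467, 214, 17, 15, 198]), ([134.3, 266.4], [100, 235, 73, 60, 2270])]
```

View pics/s10c.png

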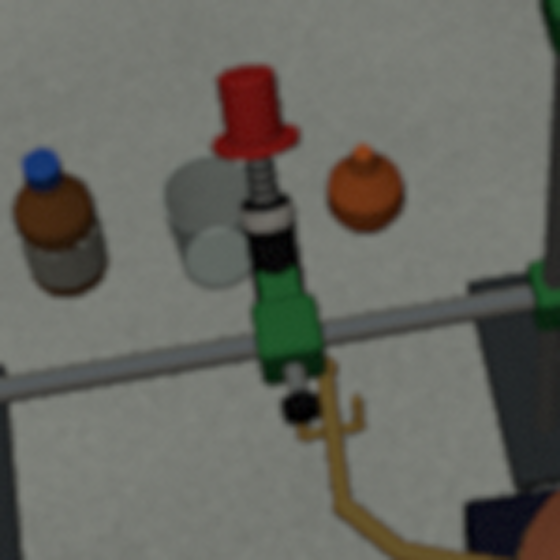

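View pics/s9c.png

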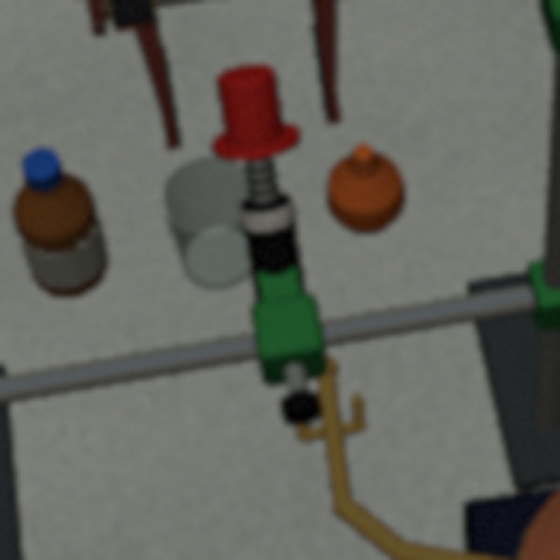

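View pics/w10c.png

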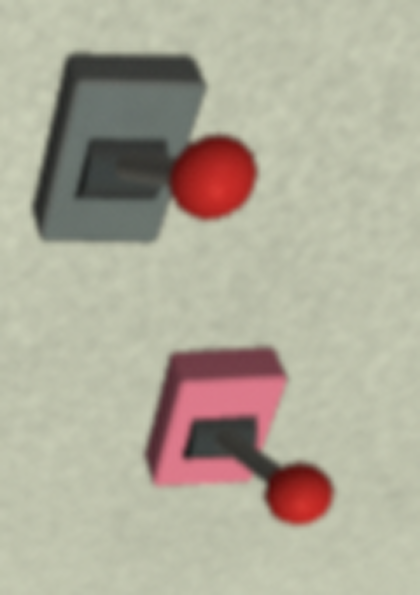

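Run:
```python
from h import *
np.set_printoptions(precision=4,suppress=True)
C=[plane("w10",(390+x/3.5-.4,80+y/3.5-.4),.025) for x,y in ((75,80),(206,84),(157,241),(42,236))]
for c in C: print(c)
C=np.array(C);print("centre",C.mean(0));print([np.linalg.norm(C[i]-C[(i+1)%4]) for i in range(4)])
print("long dirs",np.arctan2(*(C[3]-C[0])[[1,0]]),np.arctan2(*(C[2]-C[1])[[1,0]]),"short",np.arctan2(*(C[0]-C[1])[[1,0]])-np.pi/2)
print("ball",plane("w10",(450.4,130.3),.11),"pink ball",plane("w10",(475.1,221),.11))
print(tri("w10",(450.4,130.3),"scene0",(392.1,234.2)))
```

```text
[0.5086 0.2821 0.025 ]
[0.5144 0.3303 0.025 ]
[0.5814 0.3241 0.025 ]
[0.5748 0.2767 0.025 ]
centre [0.5448 0.3033 0.025 ]
[np.float64(0.04861393718580709), np.float64(0.06725867112510707), np.float64(0.047892291274346556), np.float64(0.06639323807373758)]
long dirs -0.08154829841630869 -0.09289492730788293 short -3.2611092484497517
ball [0.4988 0.3087 0.11  ] pink ball [0.6482 0.3738 0.11  ]
(array([0.4991, 0.3098, 0.11  ]), np.float64(1.0324403938786761), np.float64(0.17144815065737876))
```

Run:
```python
from snap import *
st=stt();B=np.array([.499,.309,.11]);delta(st,B-.07*ux+[0,0,.12],Rt(0))
print(B-.07*ux)
```

```text
13.85 [0.4203 0.1698 0.372 ] [ 0.586 -0.183  2.15  -0.551  0.753 -0.568] [-0.34  0.58 -0.17] w 0.0003
rotvec tool [ 5.000e-04  6.115e-01 -2.100e-03]
shift now-axes mm [ 84.9 145.4 114.1]
shift in new axes mm [  3.7 145.5 142. ]
[0.42926516 0.31508709 0.11      ]
```

Request:
{"name": "arm_command", "arguments": {
  "commands": [
    {"dx":0,"dy":35,"dz":0,"wx":0,"wy":0,"wz":0},
    {"dx":0,"dy":37,"dz":0,"wx":0,"wy":0,"wz":0},
    {"dx":0,"dy":37,"dz":0,"wx":0,"wy":0,"wz":0},
    {"dx":0,"dy":37,"dz":0,"wx":0,"wy":0,"wz":0},
    {"dx":0,"dy":0,"dz":0,"wx":0,"wy":0.1223,"wz":0},
    {"dx":0,"dy":0,"dz":0,"wx":0,"wy":0.1223,"wz":0},
    {"dx":0,"dy":0,"dz":0,"wx":0,"wy":0.1223,"wz":0},
    {"dx":0,"dy":0,"dz":0,"wx":0,"wy":0.1223,"wz":0},
    {"dx":0,"dy":0,"dz":0,"wx":0,"wy":0.1223,"wz":0},
    {"dx":4,"dy":0,"dz":20,"wx":0,"wy":0,"wz":0},
    {"dx":0,"dy":0,"dz":40,"wx":0,"wy":0,"wz":0},
    {"dx":0,"dy":0,"dz":40,"wx":0,"wy":0,"wz":0}
  ]
}}

```text
t: 15.35
tool_pos: [0.4299, 0.3157, 0.2715]
orientation: [0.045, 0.999, 0.001, 0.0]
ft_force: [-0.2, -0.3, 0.0]
width: 0.0006
```

Run:
```python
from snap import *
st=stt();B=np.array([.499,.309,.11]);delta(st,B-.07*ux,Rt(0));snap("wrist","w11")
st=stt();print(blobs(np.load("pics/w11.npy"),(0,180,90),(5,255,255),20));
```

```text
15.35 [0.4299 0.3157 0.2715] [ 6.110e-01  2.560e-01  1.809e+00  1.000e-03  1.075e+00 -8.710e-01] [-0.21 -0.32  0.01] w 0.0006
rotvec tool [ 0.002   0.0008 -0.0021]
shift now-axes mm [  0.7  -1.  161.5]
shift in new axes mm [  0.5  -0.7 161.5]
15.4 [0.4274 0.314  0.2662] [ 6.110e-01  2.610e-01  1.815e+00  1.000e-03  1.072e+00 -8.710e-01] [-1.44 -1.03 -2.91] w 0.0005
[]
```

View pics/w11.png

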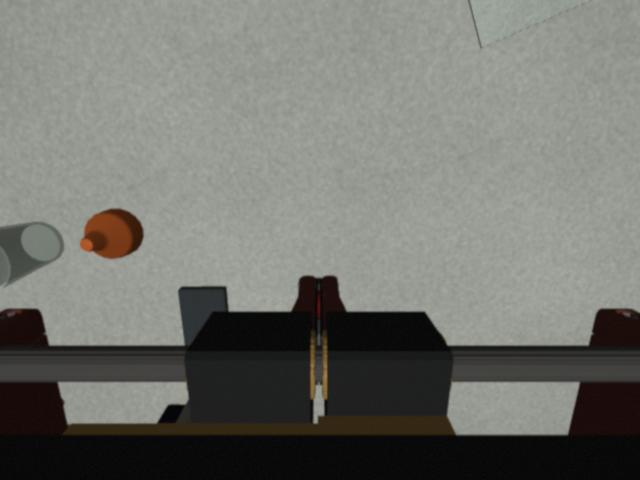

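The ball shows red at (319,300), in line behind the closed fingers. Descending, then pushing.

Request:
{"name": "arm_command", "arguments": {
  "commands": [
    {"dx":0,"dy":0,"dz":40,"wx":0,"wy":0,"wz":0},
    {"dx":0,"dy":0,"dz":45,"wx":0,"wy":0,"wz":0},
    {"dx":0,"dy":0,"dz":45,"wx":0,"wy":0,"wz":0},
    {"dx":0,"dy":0,"dz":24,"wx":0,"wy":0,"wz":0},
    {"dx":0,"dy":0,"dz":0,"wx":0,"wy":0,"wz":0},
    {"dx":0,"dy":0,"dz":0,"wx":0,"wy":0,"wz":0}
  ]
}}

```text
t: 16.15
tool_pos: [0.4303, 0.3172, 0.1195]
orientation: [0.044, 0.999, 0.001, 0.001]
ft_force: [0.6, -0.0, -0.6]
width: 0.0005
```

Run:
```python
from snap import *
st=stt();B=np.array([.499,.309,.11]);delta(st,B-.023*ux,Rt(0));delta(st,B+(.096-.023)*ux)
snap("scene","s12");a=cv2.imread("pics/s12.png")[180:330,340:500];cv2.imwrite("pics/s12c.png",cv2.resize(a,None,fx=4,fy=4,interpolation=cv2.INTER_CUBIC))
```

```text
16.15 [0.4303 0.3172 0.1195] [ 6.120e-01  4.750e-01  1.911e+00  1.000e-03  7.530e-01 -8.710e-01] [ 0.65 -0.04 -0.63] w 0.0005
rotvec tool [ 0.0022  0.0013 -0.0009]
shift now-axes mm [-46.2  -2.1   9.5]
shift in new axes mm [-46.2  -2.1   9.5]
shift now-axes mm [-142.2   -2.     9.6]
```

View pics/s12c.png

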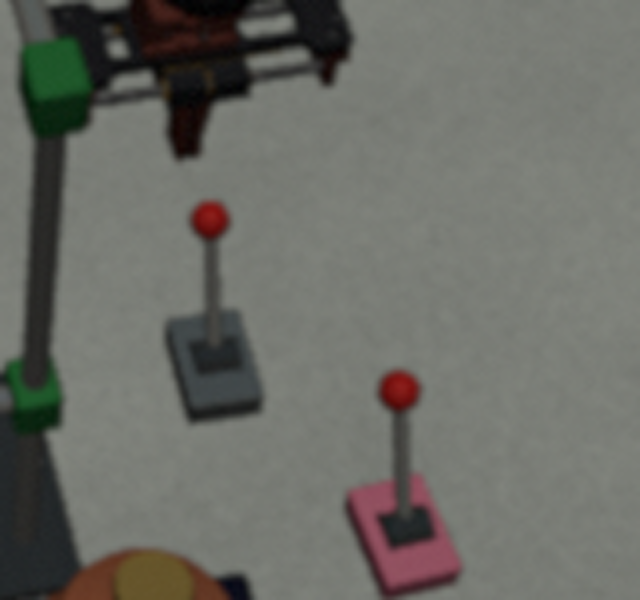

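Request:
{"name": "arm_command", "arguments": {
  "commands": [
    {"dx":-15,"dy":-2,"dz":8,"wx":0,"wy":0,"wz":0},
    {"dx":-18,"dy":0,"dz":0,"wx":0,"wy":0,"wz":0},
    {"dx":-10,"dy":0,"dz":0,"wx":0,"wy":0,"wz":0},
    {"dx":-10,"dy":0,"dz":0,"wx":0,"wy":0,"wz":0},
    {"dx":-10,"dy":0,"dz":0,"wx":0,"wy":0,"wz":0},
    {"dx":-10,"dy":0,"dz":0,"wx":0,"wy":0,"wz":0},
    {"dx":-12,"dy":0,"dz":0,"wx":0,"wy":0,"wz":0},
    {"dx":-12,"dy":0,"dz":0,"wx":0,"wy":0,"wz":0},
    {"dx":-12,"dy":0,"dz":0,"wx":0,"wy":0,"wz":0},
    {"dx":-12,"dy":0,"dz":0,"wx":0,"wy":0,"wz":0},
    {"dx":-12,"dy":0,"dz":0,"wx":0,"wy":0,"wz":0},
    {"dx":0,"dy":0,"dz":0,"wx":0,"wy":0,"wz":0}
  ]
}}

```text
t: 17.7
tool_pos: [0.5627, 0.3034, 0.1101]
orientation: [0.044, 0.999, 0.001, 0.0]
ft_force: [-0.6, 0.8, 0.5]
width: 0.0005
```

Run:
```python
from snap import *
st=stt();B=np.array([.499,.309,.11]);delta(st,B+(.096-.023)*ux)
snap("scene","s13");a=cv2.imread("pics/s13.png")[180:330,340:500];cv2.imwrite("pics/s13c.png",cv2.resize(a,None,fx=4,fy=4,interpolation=cv2.INTER_CUBIC))
```

```text
17.7 [0.5627 0.3034 0.1101] [ 4.760e-01  6.110e-01  1.674e+00  1.000e-03  8.560e-01 -1.008e+00] [-0.57  0.82  0.49] w 0.0005
shift now-axes mm [-9.1  0.   0.1]
```

View pics/s13c.png

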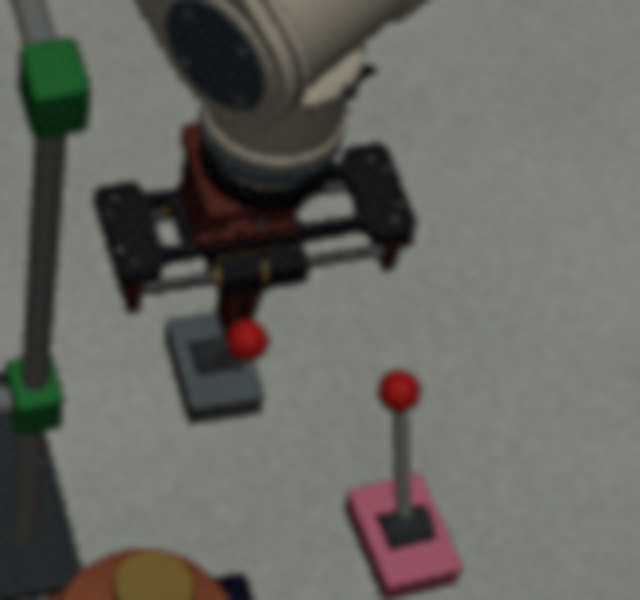

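Ball is moving with the fingers. I'll push slowly to the stop and watch the force.

Request:
{"name": "arm_command", "arguments": {
  "commands": [
    {"dx":-4,"dy":0,"dz":0,"wx":0,"wy":0,"wz":0},
    {"dx":-4,"dy":0,"dz":0,"wx":0,"wy":0,"wz":0},
    {"dx":-2,"dy":0,"dz":0,"wx":0,"wy":0,"wz":0},
    {"dx":0,"dy":0,"dz":0,"wx":0,"wy":0,"wz":0},
    {"dx":0,"dy":0,"dz":0,"wx":0,"wy":0,"wz":0}
  ]
}}

```text
t: 18.38
tool_pos: [0.5685, 0.3026, 0.1096]
orientation: [0.044, 0.999, -0.0, -0.003]
ft_force: [-9.3, 2.1, 4.6]
width: 0.0004
```

Request:
{"name": "arm_command", "arguments": {
  "commands": [
    {"dx":-1.5,"dy":0,"dz":0,"wx":0,"wy":0,"wz":0},
    {"dx":0,"dy":0,"dz":0,"wx":0,"wy":0,"wz":0},
    {"dx":0,"dy":0,"dz":0,"wx":0,"wy":0,"wz":0}
  ]
}}

```text
t: 18.75
tool_pos: [0.5689, 0.3026, 0.1095]
orientation: [0.044, 0.999, -0.0, -0.004]
ft_force: [-13.8, 2.4, 7.1]
width: 0.0004
```

Position has stalled while the force climbs to 14 N, so the lever is at its end stop. Backing off, then checking everything.

Request:
{"name": "arm_command", "arguments": {
  "commands": [
    {"dx":10,"dy":0,"dz":0,"wx":0,"wy":0,"wz":0},
    {"dx":30,"dy":0,"dz":0,"wx":0,"wy":0,"wz":0},
    {"dx":40,"dy":0,"dz":0,"wx":0,"wy":0,"wz":0},
    {"dx":40,"dy":0,"dz":-30,"wx":0,"wy":0,"wz":0},
    {"dx":0,"dy":0,"dz":-40,"wx":0,"wy":0,"wz":0},
    {"dx":0,"dy":20,"dz":-40,"wx":0,"wy":0,"wz":0},
    {"dx":0,"dy":30,"dz":-20,"wx":0,"wy":0,"wz":0},
    {"dx":0,"dy":0,"dz":0,"wx":0,"wy":0,"wz":0},
    {"dx":0,"dy":0,"dz":0,"wx":0,"wy":0,"wz":0}
  ]
}}

```text
t: 19.88
tool_pos: [0.4571, 0.3617, 0.2391]
orientation: [0.043, 0.999, -0.0, -0.0]
ft_force: [-0.6, -0.1, -0.4]
width: 0.0004
```

Run:
```python
from snap import *
st=stt();s=snap("scene","s14");t=snap("top","t14")
for n,im in (("s",s),("t",t)): print(n,blobs(im,(0,200,90),(4,255,255)),blobs(im,(5,200,60),(14,255,255)))
print("on pred",proj("s14",F(*(toF([.499,.309,.11])+[.096,0,0]))),proj("t14",F(*(toF([.499,.309,.11])+[.096,0,0]))))
a=tri("s14",blobs(s,(0,200,90),(4,255,255))[1][0],"t14",blobs(t,(0,200,90),(4,255,255))[-1][0]) ;print(a)
cv2.imwrite("pics/s14c.png",cv2.resize(cv2.imread("pics/s14.png")[180:400,180:480],None,fx=2.6,fy=2.6,interpolation=cv2.INTER_CUBIC))
```

```text
19.88 [0.4571 0.3617 0.2391] [ 0.649  0.369  1.729  0.     1.045 -0.836] [-0.62 -0.11 -0.39] w 0.0004
s [([266.6, 230.9], [258, 219, 21, 23, 283]), ([401.6, 266.1], [398, 263, 8, 7, 46]), ([439.5, 277.0], [436, 274, 8, 7, 44])] [([297.3, 250.8], [289, 240, 18, 21, 272])]
t [([214.8, 208.5], [212, 206, 6, 6, 31]), ([242.4, 228.1], [240, 225, 6, 7, 28]), ([362.0, 235.8], [359, 235, 7, 3, 12]), ([362.6, 256.0], [358, 254, 10, 5, 29])] [([325.5, 292.4], [318, 284, 16, 18, 219])]
on pred [402.02482195 266.00223173] [242.30430922 227.81670868]
(array([0.61408844, 0.14428282, 0.27589052]), np.float64(59.5248695467878), np.float64(81.60299474106405))
```

View pics/s14c.png

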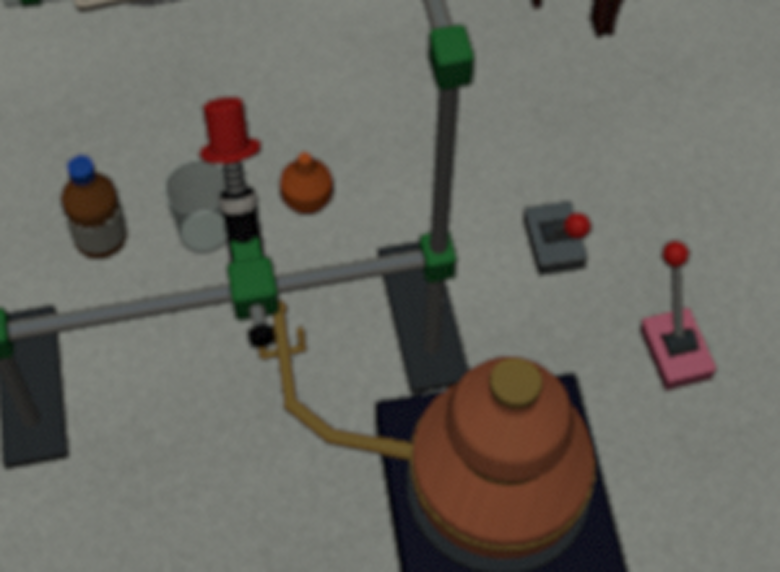

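View pics/t14.png

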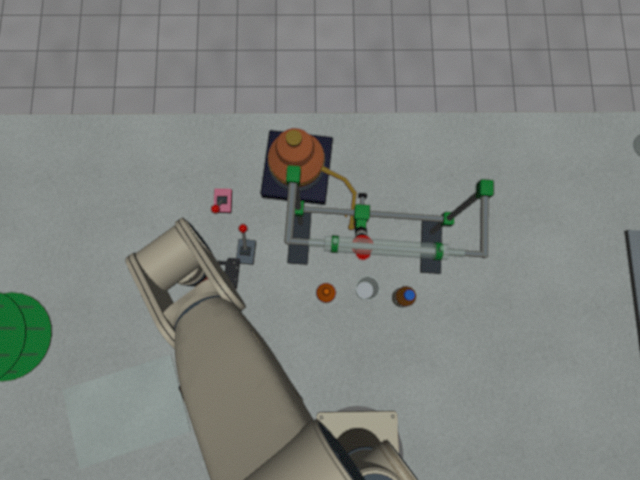

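The ball is at scene (401.6,266.1) and top (242.4,228.1), within 0.5 px of where a fully-over lever should put it. The hook still holds the post, the bulb, bottle and beaker are where they were, and the arm is clear, so I'm handing in.

```bash
python3 -c "
from bench import job_done;print(job_done())"
```

```text
the job is handed in; nothing more can be done
None
```

The still is earthed and the switch is fully over; I handed the job in at about 20 s of the 59 s. No verdict was reported.

- **Earthing:** I gripped the red cap and pressed it 40 mm, to its stop. I kept it in while sliding the clamp about 108 mm, until the post stood in the hook mouth, about 1 mm off centre. Then I let the cap come up and let go. The last scene view shows the post between the hook's shank and tip.
- **Switch:** I pushed the grey box's lever (not the pink one) until it stalled at its stop at about 15 N. After I backed off, the ball lay within 0.5 px of the predicted fully-over position in both the scene and top views.
- **Left alone:** The bulb, bottle, beaker and pink switch had not moved. The condenser looked undisturbed, and no unexpected force appeared. The arm ended clear of everything.
- **One slip:** I told the jaws to close at the start of the retreat from the cap rather than after it. Pictures before and after were the same, with the hook still holding.
- **One disagreement:** The first wrist picture was about 3 mm off sideways because the arm was still settling. I repeated the measurement with the arm at rest. A further 3–5 mm difference in the cap's fore-and-aft position was corrected by moving the gripper before it closed.

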